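Set the hold-down stop of a grooving jig to its setting block

TASK

On the slat-grooving jig, take the large socket driver from the rack, fit it right down over the hexagon head of the stop screw on the bridge, and turn the screw down until the setting block just drags under the pad: feel it by drawing the block a centimetre or so along the bed, and correct the screw until the drag is light but definite. Never let the pad pinch the block hard. Leave the block lying under the pad at that setting and the driver standing on the screw head, ready for the lock nut to be tightened.

Things in the scene. Friction and masses are not known exactly. Their poses are not given: they have to be found in the camera images.
- jig: fixed grooving jig: plywood bed 290 x 160 x 12 mm with a white strip along its middle. Origin on the bench (z = 0) plumb under the stop screw. x runs along the bed: open front end, nearest the robot, at -190, rear end at +100. Aluminium fence y 21 to 33, x -25 to 100, 42 high. Black router motor lying across, x 33 to 97, y 66 to 201, up to 96 high (all mm).
- bridge: fixed hold-down bridge over the bed, origin and axes as the jig's: steel posts 26 x 20 mm at y = +-58, grey beam 36 x 146 mm (x, y) from 56 to 80 mm above the bench. Through its middle passes the upright stop screw with the pad under it (both count as the bridge). A slackened lock nut lies on the beam, up to 91 mm.
- screw_point (a point): fixed point on the screw's axis, 109 mm above the bench. The steel hexagon head, 24 mm across flats and 13 mm high, its top 4 mm coned inside the flats, has its top within 1.1 mm of this height at the start, at an unknown angle. It turns on a 4 mm pitch, clockwise from above = down, against about 0.12 Nm, stays where it is left, and no pose given here tells its height.
- pad_point (a point): fixed point on the screw's axis at the height of the block's top, 37 mm above the bench. The pad, rubber-faced, 22 mm across, does not turn; its face is 70.6 mm under the top of the screw head and starts 0.4 to 2.4 mm clear of the block. Once it touches, each 0.1 rad more adds some 0.9 N to its force. The driver's torque does not show the touch: only the block's drag does.
- block: loose setting block, plain dark hardwood bar 200 x 32 x 25 mm (x, y, z), origin centre of its underside. It lies on the bed, along x, under the pad; about 150 mm of it stands out in front of the screw, free to grip. Free of the pad it slides at a pull of about 1 N; rightly set it takes about 3 to 7 N (the pad bears with 1.5 to 10 N). Lifting it while pulling presses it on the pad.
- driver: loose large socket driver, upright, socket down, in one of the rack's holes. 122 mm long, 0.3 kg; origin at the centre of the socket's rim, z up the handle. Socket 35 mm wide, inside 25.6 mm across flats, 11 mm deep (0.13 rad play either way). Round black handle 32 mm thick, 54 to 113 mm above the rim. In the rack the rim is 16 mm above the bench. The other driver is slimmer (handle 24 mm).
- rack: fixed wooden rack 170 x 70 x 30 mm, origin centre of its underside, with two holes 40 mm wide and 14 mm deep at x = +45 and -45 mm. Set on the screw out of line with the flats, the driver's rim rests 4 mm below the top of the head; in line (every 60 degrees) it drops till 11 mm below. It then stands by itself, up to about 221 mm above the bench.

How it is judged:
By the outcome, as a careful person would: the job done as asked, in the order asked, and still so for the second after the job is handed in, with the robot touching nothing.
It also fails if it takes over 72 s, if anything falls off the work surface, if the arm or the gripper's body presses on something with over 40 N, if the wrist force passes 120 N, or if a joint passes its speed limit or range.

ROBOT

A 7-joint arm with a two-finger parallel gripper is mounted at the origin on the work surface. World frame = base frame: x ahead of the robot, y to its left, z up, the work surface at z = 0. Lengths are in m, angles in rad, forces in N, time in s.
With the tool pointing down it reaches from about 0.4 to 0.85 m from the base axis. Payload 6.9 kg.
Tool frame: the origin (TCP) lies at the very end of the fingers, on their centre line; the grasp point (between the pads) lies 19 mm behind it; y points along the fingers, x is the direction in which the jaws open and shut, and the axes are right-handed (so a half turn about y gives the same grasp; the last joint's range is limited). The gripper opens to 85 mm and grips with 20 to 120 N. Pads are 22 mm wide; open, the fingers measure 114 mm over their backs; the gripper's body (76 mm by 85 mm) begins 54 mm behind the grasp point. The pads swing forward as they close: fully open they stand 13 mm farther back than shut.
Start: joints at [-1.05, 0.507, -0.238, 1.5, 0.126, 1.149, -0.155], TCP at [0.252, 0.572, 0.231] pointing down, gripper open.
Joint ranges: [-3.08, 3.08], [-0.24, 2.05], [-1.43, 1.35], [0, 2.5], [-1.52, 4.66], [0.17, 1.96], [-2.89, 2.89]. Speed limits (rad/s): [2.39, 2.39, 3.14, 3.14, 3.14, 3.14, 3.14].

INTERFACE

Orientations are given as a unit quaternion [x, y, z, w].
In Python, from plant import env gives the robot as it stands. The module is installed in compiled form; this text tells all that it offers.
- The arm moves only by the shell command python3 -m handwheel 'ROWS' [FORCE]. ROWS is JSON, one flat list of numbers, 7 for each row, row after row: the opening, from 0 (shut) to 1 (fully open), then the shift along the world's x, y, z in mm, then the turn, a rotation vector about the world's x, y, z in degrees. A call has 1 to 5 rows; each row is the pose to reach, as a shift and turn from the pose measured when the call began; what a row does not reach only later rows make up. A row lasts 1/12 s, in which the tool goes at most 41.7 mm and 7.16 degrees, less where a joint would pass 70% of its speed; a pose out of reach is approached as far as the arm can. A call with a gripper value outside its range is refused whole. The fingers move at their own pace and stop on an object; FORCE is the grip in N (left out, the last holds). Time passes only in rows, so rows that repeat a pose let the fingers close. It gives the time, the measured TCP pose, the force and the opening at its end, in the units of the state.
- env.get_obs(): the state, without advancing time (a new reading comes with each control period).
- env.get_image(name): name is "scene" or "top" or "wrist"; returns the picture (480x640x3 uint8, red, green, blue); there is no depth.
- env.camera_info(name): a dict with "vfov" (degrees; the focal length in pixels is half the picture's height over the tangent of half this angle, whatever the lens; pixels are square), "cx", "cy" (the principal point, pixels), "k1" (the pictures are not rectified: a ray, as slopes to the right and down, at radius r is drawn at 1 + k1 r^2 times it, then the intrinsics apply), "R" (3x3) and "t" (3): a world point X has camera coordinates R X + t; the wrist camera has in their place "hand_eye" (4x4, takes a point from camera to tool coordinates, whose origin is the TCP and whose axes are the tool frame's). Camera axes: x right, y down, z forward; pixel columns grow to the right and rows downward; lengths in m; the calibration is good to about 2 mm. A picture is of the moment at which its call begins: read the wrist's pose just before it. camera_info takes no time and is no camera call.
- env.finish_job(): hands the job in, once; it reports no verdict.
Trained networks look in the newest picture that a camera, given by its name, has taken for a name from the list of things; names that differ only in an ending like _2 or _b are one class to them, and where a whole thing is asked for, a point or a joint stands for the part that bears it (a point fixed in the world has none). Each returns a list of dicts, best first, with "p" (0 to 1); they miss things now and then, are a little off and sometimes report something else, mostly with a low value. They report only what shows in the picture. A call takes as long as a camera call.
- env.boxes_of(thing, camera): "box" ([left, top, right, bottom] in pixels, round what is visible of it).
- env.silhouettes(thing, camera): "region" (480x640 bool, what is visible of it) and "box" ([left, top, right, bottom] in pixels, round what is visible of it).
The state is a dict: "clock": time; "qpos": joint angles; "joint_velocities": joint speeds; "tau": joint torques, N m; "tool_pos": TCP position; "tcp_rot": TCP orientation; "wrist_force": force on the tool from outside, world axes, zero at the start; "moment": the same for the moment, N m; "gripper_width": opening from 0.0 (shut) to 1.0 (fully open).
Only numpy, scipy, OpenCV 4.12 (cv2) and the standard library are available. Lean on these libraries where they do the work, as an engineer would, in place of code of your own. Each camera call takes 0.05 s, during which the arm holds its last target.

## Working session

There is one attempt and no reset: what is moved stays moved. The work goes in short steps, Python scripts to look and compute and a shell command to move; the robot and the scene stay as the last step left them, time stands still between calls to the robot, and variables do not carry over. Pictures are saved under pics/ and viewed, and the job is handed in when it is done.

```bash
ls -la; mkdir -p pics; python3 - <<'E'
from plant import env
import cv2, numpy as np
np.set_printoptions(precision=4,suppress=True)
for c in ["scene","top","wrist"]:
    im=env.get_image(c); cv2.imwrite(f"pics/{c}0.png",im[:,:,::-1])
    print(c,env.camera_info(c))
    for th in ["driver","rack","block","bridge","jig"]:
        try: print(th,[(np.round(b["box"]),round(b["p"],2)) for b in env.boxes_of(th,c)])
        except Exception as e: print(th,e)
print(env.get_obs())
E
```

```text
total 12
drwxr-xr-x  3 agent agent 4096 Dec  6 22:21 .
drwxr-xr-x 23 root  root  4096 Dec  6 22:21 ..
drwxr-xr-x  2 agent agent 4096 Dec  6 22:21 pics
scene {'vfov': 52.27309183507762, 'cx': 312.8119586531843, 'cy': 243.15996903950315, 'k1': -0.13868728826941926, 'R': array([[-0.2298,  0.9732,  0.0052],
       [ 0.8371,  0.2004, -0.509 ],
       [-0.4965, -0.1126, -0.8607]]), 't': array([ 0.2492, -0.4051,  1.0607])}
driver []
rack [(array([149., 186., 212., 277.]), 0.58)]
block [(array([452., 245., 515., 361.]), 0.66)]
bridge [(array([425., 282., 538., 357.]), 0.59)]
jig [(array([394., 215., 612., 446.]), 0.71)]
top {'vfov': 44.55922348291708, 'cx': 324.0591863558957, 'cy': 231.81186412021435, 'k1': -0.16382403083462704, 'R': array([[ 0.0242, -0.9997, -0.0005],
       [-0.972 , -0.0234, -0.2336],
       [ 0.2335,  0.0061, -0.9723]]), 't': array([-0.1329,  0.5803,  0.9773])}
driver [(array([432., 212., 463., 244.]), 0.86)]
rack [(array([416., 212., 484., 309.]), 0.85)]
block [(array([157., 190., 211., 296.]), 0.89)]
bridge [(array([144., 195., 228., 242.]), 0.98)]
jig [(array([ 90., 1
[... 264 characters left out ...]
 -0.2717,  0.068 ],
       [ 0.    ,  0.    ,  0.    ,  1.    ]])}
driver []
rack []
block []
bridge [(array([ 57., 467., 102., 480.]), 0.55)]
jig [(array([ 56., 469., 104., 480.]), 0.96)]
{'clock': 0.9, 'qpos': array([-1.0505,  0.5075, -0.2376,  1.5002,  0.1257,  1.1489, -0.1548]), 'joint_velocities': array([ 0.0007, -0.0001, -0.0001, -0.0015,  0.0008,  0.0011,  0.0002]), 'tau': array([ -0.002 , -62.034 ,  -2.1854, -24.9962,   0.0139,   0.0025,
         0.    ]), 'tool_pos': array([0.2519, 0.572 , 0.2313]), 'tcp_rot': array([-0.5922, -0.3863,  0.3863,  0.5922]), 'wrist_force': array([0.0948, 0.3762, 0.4232]), 'moment': array([ 0.0068, -0.01  , -0.0378]), 'gripper_width': 1.0009824416627768}
```

View images.

View pics/top0.png

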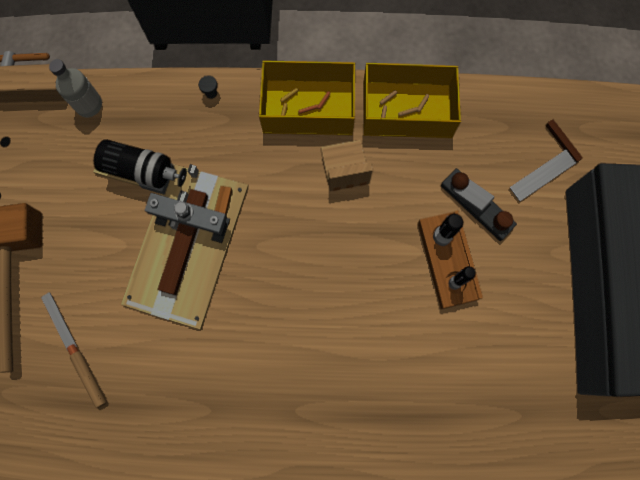

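View pics/scene0.png

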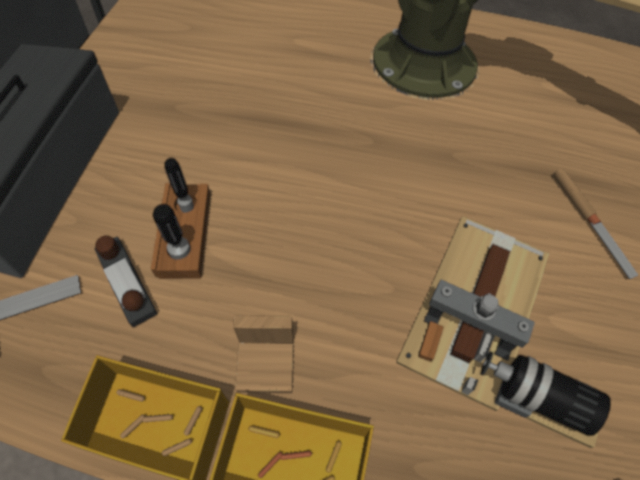

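View pics/wrist0.png

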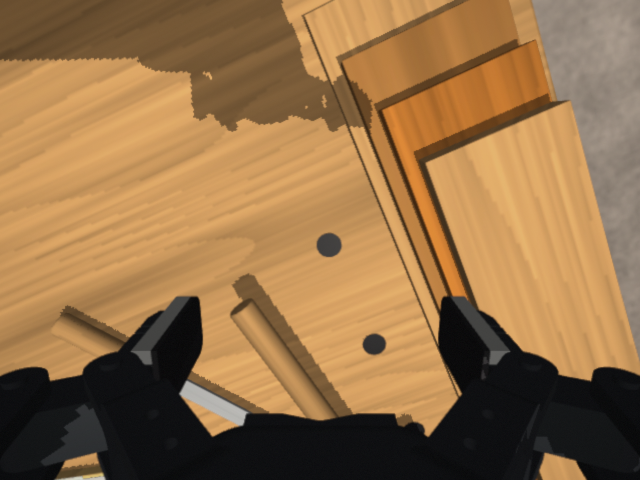

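```bash
cat > h.py <<'E'
from plant import env
import cv2, numpy as np
from scipy.spatial.transform import Rotation as Ro
from scipy.optimize import least_squares
np.set_printoptions(precision=4,suppress=True)
def cam(c):
    i=env.camera_info(c); f=240/np.tan(np.radians(i["vfov"]/2))
    if "R" in i: R,t=np.array(i["R"]),np.array(i["t"])
    else:
        o=env.get_obs(); T=np.eye(4); T[:3,:3]=Ro.from_quat(o["tcp_rot"]).as_matrix(); T[:3,3]=o["tool_pos"]
        M=np.linalg.inv(T@np.array(i["hand_eye"])); R,t=M[:3,:3],M[:3,3]
    return dict(f=f,cx=i["cx"],cy=i["cy"],k=i["k1"],R=R,t=t)
def proj(C,X):
    P=np.atleast_2d(X)@C["R"].T+C["t"]; s=P[:,:2]/P[:,2:]; r2=(s**2).sum(1,keepdims=True)
    return s*(1+C["k"]*r2)*C["f"]+[C["cx"],C["cy"]]
def ray(C,uv):
    d=(np.array(uv,float)-[C["cx"],C["cy"]])/C["f"]; s=d.copy()
    for _ in range(30): s=d/(1+C["k"]*(s@s))
    return -C["R"].T@C["t"], C["R"].T@np.r_[s,1]
def atz(C,uv,z):
    o,d=ray(C,uv); return o+d*(z-o[2])/d[2]
def crop(src,box,scale,dst):
    im=cv2.imread(src); l,t,r,b=box
    cv2.imwrite(dst,cv2.resize(im[t:b,l:r],None,fx=scale,fy=scale,interpolation=cv2.INTER_CUBIC))
E
python3 - <<'E'
from h import *
crop("pics/top0.png",(80,130,260,340),2.8,"pics/c1.png")
crop("pics/scene0.png",(390,205,620,455),2.4,"pics/c2.png")
crop("pics/top0.png",(400,200,500,320),5,"pics/c3.png")
crop("pics/scene0.png",(140,150,225,290),4.2,"pics/c4.png")
T=cam("top");S=cam("scene")
print("drv top",atz(T,(454,219),.138),atz(S,(164,210),.138))
print("head",atz(T,(183,208),.109),atz(S,(487,301),.109))
E
```

```text
drv top [ 0.5942 -0.3379  0.138 ] [ 0.5916 -0.3345  0.138 ]
head [0.6105 0.1286 0.109 ] [0.6125 0.1301 0.109 ]
```

View pics/c1.png

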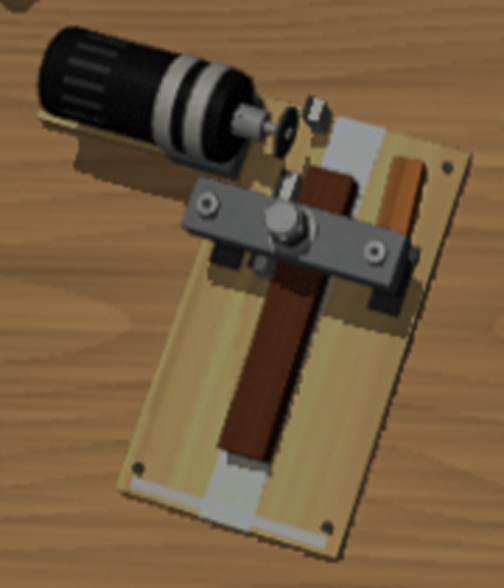

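View pics/c2.png

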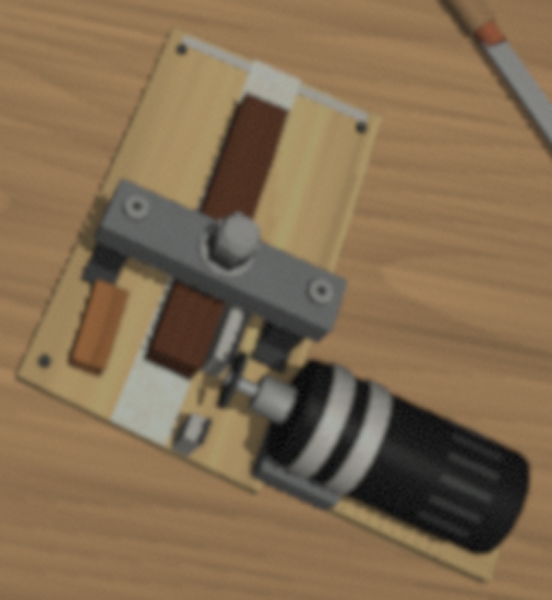

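View pics/c3.png

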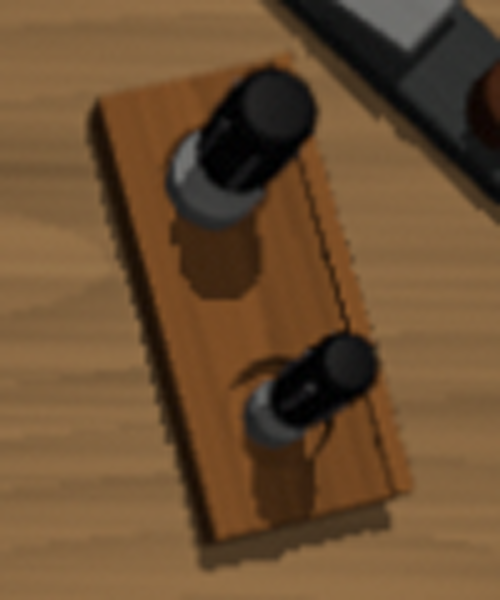

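View pics/c4.png

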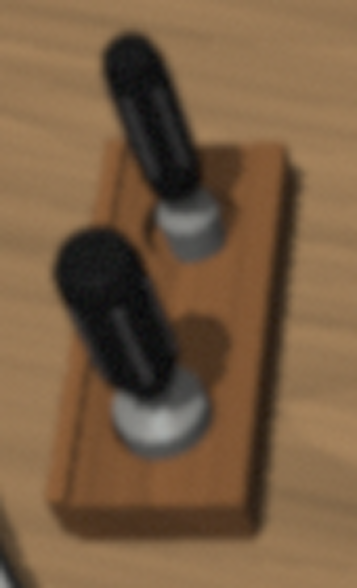

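```bash
python3 - <<'E'
from h import *
T=cam("top");S=cam("scene")
c1=lambda u,v:(80+u/2.8,130+v/2.8)
c2=lambda u,v:(390+u/2.4,205+v/2.4)
c3=lambda u,v:(400+u/5,200+v/5)
c4=lambda u,v:(140+u/4.2,150+v/4.2)
obs=[(T,c1(118,490),(-190,80,12)),(T,c1(340,558),(-190,-80,12)),(T,c1(470,153),(100,-80,12)),(T,c1(285,218),(0,0,109)),
(S,c2(172,28),(-190,-80,12)),(S,c2(381,118),(-190,80,12)),(S,c2(17,375),(100,-80,12)),(S,c2(238,232),(0,0,109))]
def f(p,full=False):
    c,s=np.cos(p[2]),np.sin(p[2]); out=[]
    for C,uv,X in obs:
        X=np.array(X)/1e3; W=np.array([p[0]+c*X[0]-s*X[1],p[1]+s*X[0]+c*X[1],X[2]])
        out.append(proj(C,W)[0]-uv)
    return np.ravel(out)
r=least_squares(f,[.61,.13,0]); print("jig",r.x,np.degrees(r.x[2]));print(r.fun.reshape(-1,2))
for n,a,b,z in [("drv top",c3(278,110),c4(97,268),.138),("head",c1(285,218),c2(238,232),.109)]:
    print(n,atz(T,a,z),atz(S,b,z))
    f2=lambda X:np.r_[proj(T,X)[0]-a,proj(S,X)[0]-b]
    q=least_squares(f2,[.6,0,.1]);print(" tri",q.x,q.fun)
print("rack corners T",[atz(T,c3(*u),.03) for u in [(95,103),(212,543),(410,490)]])
print("rack corners S",[atz(S,c4(*u),.03) for u in [(285,143),(245,508),(52,500)]])
print("block front T",[atz(T,c1(*u),.037) for u in [(220,448),(268,459)]])
print("block front S",[atz(S,c2(*u),.037) for u in [(288,108),(243,95)]])
E
```

```text
jig [ 0.6124  0.1335 -0.254 ] -14.55150707092885
[[-1.2528 -0.9477]
 [-1.0056 -0.4172]
 [-0.0148 -1.0327]
 [-1.408  -0.9424]
 [-0.8707 -1.5058]
 [-0.6475 -1.4353]
 [-1.3668 -0.2952]
 [ 0.2465 -0.228 ]]
drv top [ 0.589  -0.3405  0.138 ] [ 0.598  -0.3332  0.138 ]
 tri [ 0.5913 -0.3411  0.1259] [-1.2195  0.465  -1.0904 -0.0759]
head [0.6107 0.1308 0.109 ] [0.6128 0.1332 0.109 ]
 tri [0.6116 0.133  0.1065] [-0.8446 -0.1037 -0.6447 -0.0666]
rack corners T [array([ 0.6184, -0.2956,  0.03  ]), array([ 0.4546, -0.3367,  0.03  ]), array([ 0.475 , -0.4106,  0.03  ])]
rack corners S [array([ 0.4595, -0.3355,  0.03  ]), array([ 0.6241, -0.2926,  0.03  ]), array([ 0.6384, -0.3654,  0.03  ])]
block front T [array([0.4744, 0.1807, 0.037 ]), array([0.4683, 0.1482, 0.037 ])]
block front S [array([0.4756, 0.1837, 0.037 ]), array([0.4727, 0.1524, 0.037 ])]
```

```bash
python3 - <<'E'
from h import *
o=env.get_obs(); M=Ro.from_quat(o["tcp_rot"]).as_matrix(); print(M)
T=cam("top")
print("knobs",atz(T,(460,181),.05),atz(T,(503,221),.05), "tip",atz(T,(453,172),.03))
E
```

```text
[[ 0.403   0.     -0.9152]
 [ 0.9152  0.      0.403 ]
 [ 0.     -1.     -0.    ]]
knobs [ 0.692  -0.3714  0.05  ] [ 0.6164 -0.4503  0.05  ] tip [ 0.7166 -0.3632  0.03  ]
```

```bash
python3 -m handwheel '[1,360,-438,-20,0,0,9.5, 1,360,-438,-20,0,0,9.5, 1,360,-438,-20,0,0,9.5, 1,360,-438,-20,0,0,9.5, 1,360,-438,-20,0,0,9.5]' 40
```

```text
clock: 1.32
tool_pos: [0.3851, 0.4095, 0.224]
tcp_rot: [0.558, 0.434, -0.434, -0.558]
wrist_force: [1.6, 0.3, 0.2]
gripper_width: 0.996
```

```bash
python3 -m handwheel '[1,227,-276,-14,0,0,0, 1,227,-276,-14,0,0,0, 1,227,-276,-14,0,0,0, 1,227,-276,-14,0,0,0, 1,227,-276,-14,0,0,0]'; python3 -c "
from plant import env; print(env.get_obs()['qpos'])"
```

```text
clock: 1.73
tool_pos: [0.5173, 0.2485, 0.2161]
tcp_rot: [0.558, 0.435, -0.434, -0.558]
wrist_force: [0.0, 1.0, -0.3]
gripper_width: 0.998
[-0.34365166  0.43948802 -0.221621    1.66359728  0.10810258  1.0495285
  0.72353725]
```

```bash
python3 -m handwheel '[1,95,-115,-6,0,0,0, 1,95,-115,-6,0,0,0, 1,95,-115,-6,0,0,0, 1,95,-115,-6,0,0,0, 1,95,-115,-6,0,0,0]'; python3 - <<'E'
from h import *
o=env.get_obs();print(o["tool_pos"],o["qpos"],o["joint_velocities"],o["wrist_force"],o["tcp_rot"])
im=env.get_image("wrist");cv2.imwrite("pics/w1.png",im[:,:,::-1])
E
```

```text
clock: 2.15
tool_pos: [0.616, 0.1254, 0.2092]
tcp_rot: [0.562, 0.431, -0.432, -0.559]
wrist_force: [-1.3, -0.9, -0.8]
gripper_width: 1.001
[0.616  0.1254 0.2092] [-0.1259  0.5268 -0.1913  1.5253  0.1124  1.099   0.9694] [-0.0589 -0.0267 -0.0665  0.0556 -0.0298 -0.0049 -0.0674] [-1.3414 -0.8663 -0.7983] [ 0.5618  0.4312 -0.4316 -0.5587]
```

View pics/w1.png

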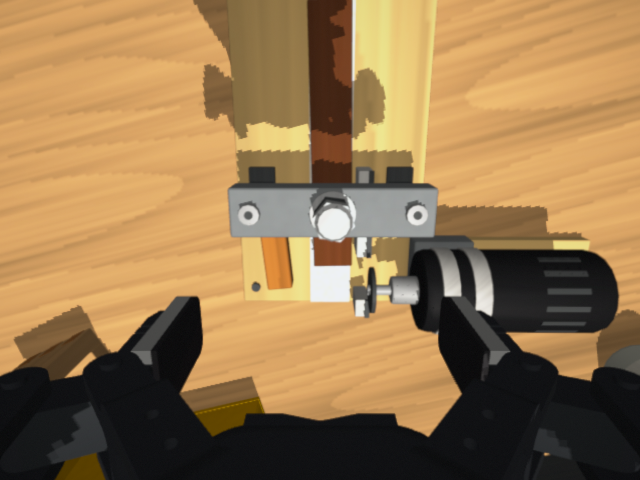

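```bash
python3 - <<'E'
from h import *
crop("pics/w1.png",(300,180,370,250),8,"pics/w1c.png")
C=cam("wrist")
for u in [(333,222)]: print(atz(C,u,.109))
obs=[((248.5,215.5),(0,58,80)),((417,215.5),(0,-58,80)),((230,184),(-18,73,80)),((435.5,184),(-18,-73,80)),((333,222),(0,0,109))]
for uv,X in obs: print(X,atz(C,uv,X[2]/1e3))
E
```

```text
[0.6097 0.1381 0.109 ]
(0, 58, 80) [0.5976 0.0809 0.08  ]
(0, -58, 80) [0.6273 0.1952 0.08  ]
(-18, 73, 80) [0.5733 0.0753 0.08  ]
(-18, -73, 80) [0.6087 0.2115 0.08  ]
(0, 0, 109) [0.6097 0.1381 0.109 ]
```

View pics/w1c.png

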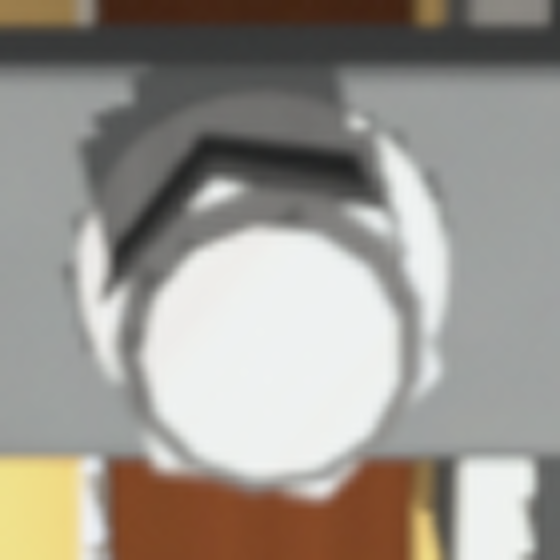

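```bash
python3 - <<'E'
from h import *
o=env.get_obs();print(o["clock"],o["tool_pos"],o["joint_velocities"][:4],o["wrist_force"],o["moment"])
C=cam("wrist");im=env.get_image("wrist");cv2.imwrite("pics/w2.png",im[:,:,::-1])
crop("pics/w2.png",(300,180,370,250),8,"pics/w2c.png")
g=cv2.cvtColor(im,cv2.COLOR_RGB2GRAY)[180:250,300:370]
g=cv2.resize(g,None,fx=4,fy=4,interpolation=cv2.INTER_CUBIC)
c=cv2.HoughCircles(g,cv2.HOUGH_GRADIENT,1,200,param1=150,param2=15,minRadius=50,maxRadius=80);print(c)
u=c[0,0,:2]/4+[300,180];print(u,c[0,0,2]/4,atz(C,u,.109))
E
```

```text
2.2 [0.614  0.1292 0.2094] [-0.0531 -0.0222 -0.0618  0.0343] [-0.2729  0.593   0.0648] [ 0.0384 -0.0515  0.0286]
[[[114.5 196.5  63.9]]]
[328.625 229.125] 15.975 [0.6135 0.1343 0.109 ]
```

View pics/w2c.png

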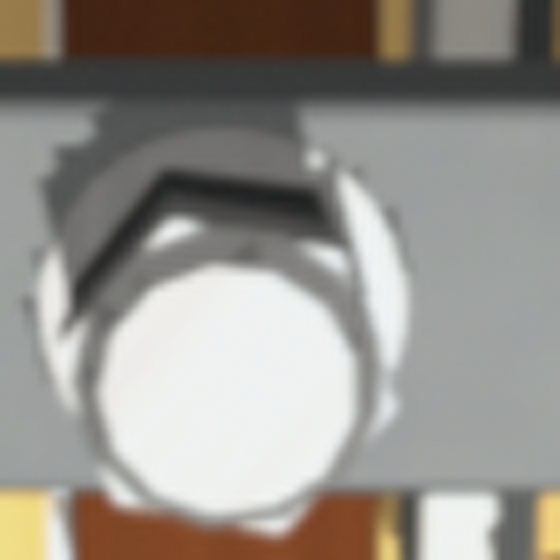

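```bash
python3 -m handwheel '[1,-22,-467,10,0,0,29, 1,-22,-467,10,0,0,29, 1,-22,-467,10,0,0,29, 1,-22,-467,10,0,0,29, 1,-22,-467,10,0,0,29]'
```

```text
clock: 2.67
tool_pos: [0.6022, -0.0741, 0.2148]
tcp_rot: [0.429, 0.562, -0.561, -0.43]
wrist_force: [1.0, -0.5, 0.9]
gripper_width: 1.002
```

```bash
python3 -m handwheel '[1,-11,-264,0,0,0,0, 1,-11,-264,0,0,0,0, 1,-11,-264,0,0,0,0, 1,-11,-264,0,0,0,0, 1,-11,-264,0,0,0,0]'
```

```text
clock: 3.08
tool_pos: [0.5938, -0.2823, 0.2153]
tcp_rot: [0.428, 0.563, -0.562, -0.429]
wrist_force: [0.0, -0.2, -0.4]
gripper_width: 1.0
```

```bash
python3 -m handwheel '[1,-3,-64,0,0,0,0, 1,-3,-64,0,0,0,0, 1,-3,-64,0,0,0,0]'; python3 - <<'E'
from h import *
o=env.get_obs();print(o["clock"],o["tool_pos"],o["qpos"],o["wrist_force"])
print(Ro.from_quat(o["tcp_rot"]).as_matrix())
C=cam("wrist");im=env.get_image("wrist");cv2.imwrite("pics/w3.png",im[:,:,::-1])
print([(b["box"],b["p"]) for b in env.boxes_of("driver","wrist")])
for z in (.03,.07,.129,.138): print(z,proj(C,[.591,-.338,z]))
E
```

```text
clock: 3.33
tool_pos: [0.5889, -0.3522, 0.2147]
tcp_rot: [-0.431, -0.561, 0.561, 0.43]
wrist_force: [-0.2, -0.9, -0.0]
gripper_width: 0.999
3.3333 [ 0.5889 -0.3522  0.2147] [ 0.6571  0.6207 -0.2856  1.342   0.1776  1.2032  2.1912] [-0.246  -0.8573 -0.0318]
[[-0.2591 -0.     -0.9658]
 [ 0.9658 -0.0011 -0.2591]
 [-0.0011 -1.      0.0003]]
[([315.5, 190.9, 370.1, 275.0], 0.77)]
0.03 [[337.0697 212.0808]]
0.07 [[339.1738 223.9353]]
0.129 [[343.5146 248.3765]]
0.138 [[344.3651 253.1626]]
```

View pics/w3.png

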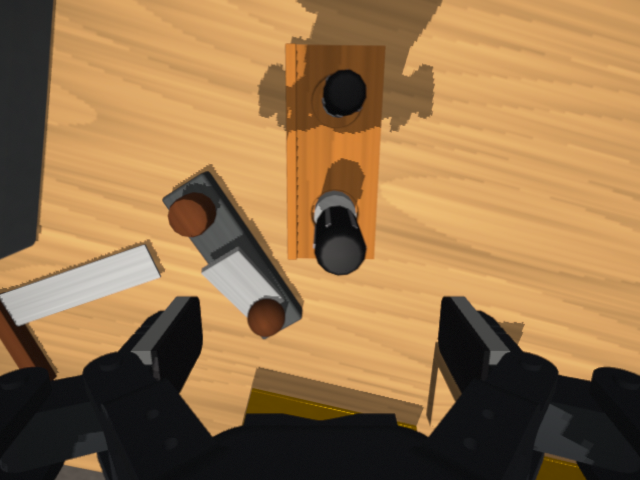

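```bash
python3 -m handwheel '[1,2.5,12,-10,0,0,0, 1,2.5,12,-50,0,0,0, 1,2.5,12,-90,0,0,0, 1,2.5,12,-125,0,0,0, 1,2.5,12,-137,0,0,0]'; python3 - <<'E'
from h import *
o=env.get_obs();print(o["clock"],o["tool_pos"],o["joint_velocities"],o["wrist_force"])
im=env.get_image("wrist");cv2.imwrite("pics/w4.png",im[:,:,::-1])
E
```

```text
clock: 3.85
tool_pos: [0.5919, -0.3283, 0.0732]
tcp_rot: [0.424, 0.565, -0.562, -0.43]
wrist_force: [-0.4, 1.1, -0.1]
gripper_width: 1.001
3.85 [ 0.5919 -0.3283  0.0732] [-0.0093  0.1141  0.0332  0.0573  0.0426 -0.1948 -0.0294] [-0.3983  1.0776 -0.1475]
```

View pics/w4.png

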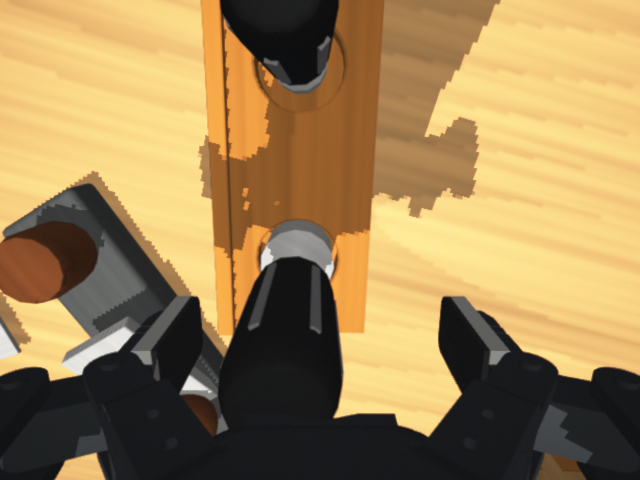

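```bash
python3 -m handwheel '[1,0,-11.5,5,0,0,0, 1,0,-11.5,5,0,0,0, 1,0,-11.5,5,0,0,0, 1,0,-11.5,5,0,0,0]'; python3 - <<'E'
from h import *
o=env.get_obs();print(o["clock"],o["tool_pos"],o["joint_velocities"],o["wrist_force"])
C=cam("wrist");im=env.get_image("wrist");cv2.imwrite("pics/w5.png",im[:,:,::-1])
M=Ro.from_quat(o["tcp_rot"]).as_matrix()
for p in ((0.591,-.338,.04),(0.591,-.338,.129)):print(proj(C,p))
for d in (-.06,-.04): print("axis",proj(C,o["tool_pos"]-M[:,1]*d))
E
```

```text
clock: 4.23
tool_pos: [0.5931, -0.3409, 0.0805]
tcp_rot: [0.425, 0.565, -0.562, -0.43]
wrist_force: [0.8, 0.1, 0.0]
gripper_width: 1.002
4.2333 [ 0.5931 -0.3409  0.0805] [-0.002   0.0034 -0.0028  0.0144  0.0015 -0.0061 -0.0031] [0.8235 0.0819 0.0025]
[[327.9826 263.4393]]
[[336.3032 376.4602]]
axis [[321.541  253.0283]]
axis [[321.6523 266.1586]]
```

View pics/w5.png

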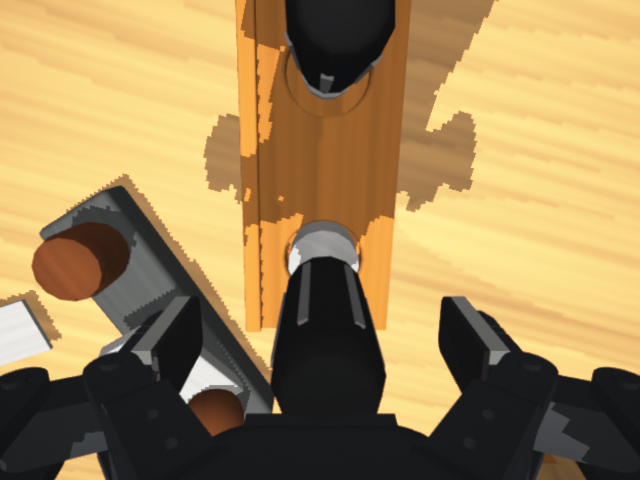

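```bash
python3 -m handwheel '[0,0,0,0,0,0,0, 0,0,0,0,0,0,0, 0,0,0,0,0,0,0, 0,0,0,0,0,0,0, 0,0,0,0,0,0,0]' 50
```

```text
clock: 4.7
tool_pos: [0.5929, -0.3404, 0.0804]
tcp_rot: [0.425, 0.565, -0.562, -0.43]
wrist_force: [-0.7, 1.1, 0.8]
gripper_width: 0.364
```

```bash
python3 -m handwheel '[0,0,0,25,0,0,0, 0,0,0,65,0,0,0, 0,0,0,105,0,0,0, 0,3,40,135,0,0,0, 0,5,80,135,0,0,0]'; python3 -m handwheel '[0,20,450,0,0,0,0, 0,20,450,0,0,0,0, 0,20,450,0,0,0,0, 0,20,450,0,0,0,0, 0,20,450,0,0,0,0]'
```

```text
clock: 5.12
tool_pos: [0.5986, -0.2706, 0.2197]
tcp_rot: [0.43, 0.563, -0.56, -0.429]
wrist_force: [2.5, 1.0, -1.1]
gripper_width: 0.363
clock: 5.53
tool_pos: [0.6067, -0.0559, 0.2168]
tcp_rot: [0.43, 0.563, -0.56, -0.429]
wrist_force: [0.5, -0.1, -2.3]
gripper_width: 0.361
```

```bash
python3 -m handwheel '[0,6,185,0,0,0,0, 0,6,185,0,0,0,0, 0,6,185,0,0,0,0, 0,6,185,0,0,0,0, 0,6,185,0,0,0,0]'; python3 -m handwheel '[0,1,4,-15,0,0,0, 0,1,4,-20,0,0,0,0,1,4,-20,0,0,0]'; python3 - <<'E'
from h import *
o=env.get_obs();print(o["clock"],o["tool_pos"],o["joint_velocities"],o["wrist_force"])
C=cam("wrist");im=env.get_image("wrist");cv2.imwrite("pics/w6.png",im[:,:,::-1])
print("head",proj(C,[.613,.134,.109]))
E
```

```text
clock: 5.95
tool_pos: [0.6113, 0.1366, 0.2164]
tcp_rot: [0.427, 0.565, -0.561, -0.428]
wrist_force: [0.1, 1.2, -2.1]
gripper_width: 0.366
clock: 6.2
tool_pos: [0.6109, 0.1402, 0.1943]
tcp_rot: [0.426, 0.564, -0.563, -0.429]
wrist_force: [-0.6, -0.5, -2.1]
gripper_width: 0.363
6.2 [0.6109 0.1402 0.1943] [ 0.035  -0.0205  0.0228 -0.0266  0.0049  0.0258  0.0077] [-0.6455 -0.5159 -2.0568]
head [[309.8762 240.0324]]
```

View pics/w6.png

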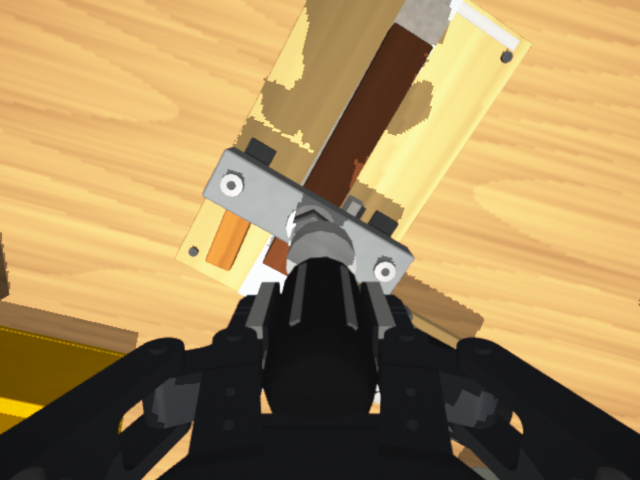

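```bash
python3 - <<'E'
from h import *
im=cv2.imread("pics/w6.png")
crop("pics/w6.png",(270,180,370,280),6,"pics/w6c.png")
# overlay rim circle for dx=0,dz=0
o=env.get_obs();C=cam("wrist");M=Ro.from_quat(o["tcp_rot"]).as_matrix()
print(o["tool_pos"])
big=cv2.imread("pics/w6c.png")
def draw(pts,col):
    uv=(proj(C,pts)-[270,180])*6
    cv2.polylines(big,[uv.astype(int)],True,col,1)
a=np.linspace(0,2*np.pi,60)
for h in (0,.03): draw([o["tool_pos"]+M@np.array([.0175*np.cos(t),.0644-h,.0175*np.sin(t)]) for t in a],(0,255,0))
draw([[.613+.010*np.cos(t),.134+.010*np.sin(t),.109] for t in a],(0,0,255))
cv2.imwrite("pics/w6d.png",big)
E
```

```text
[0.6117 0.139  0.1953]
```

View pics/w6d.png

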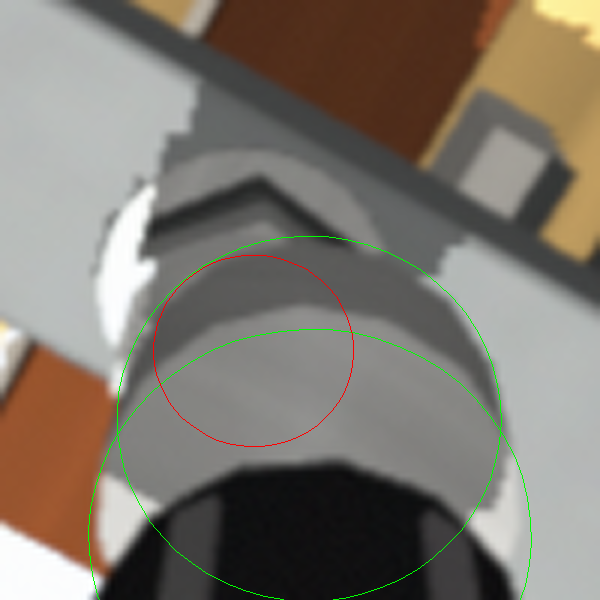

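View pics/w6c.png

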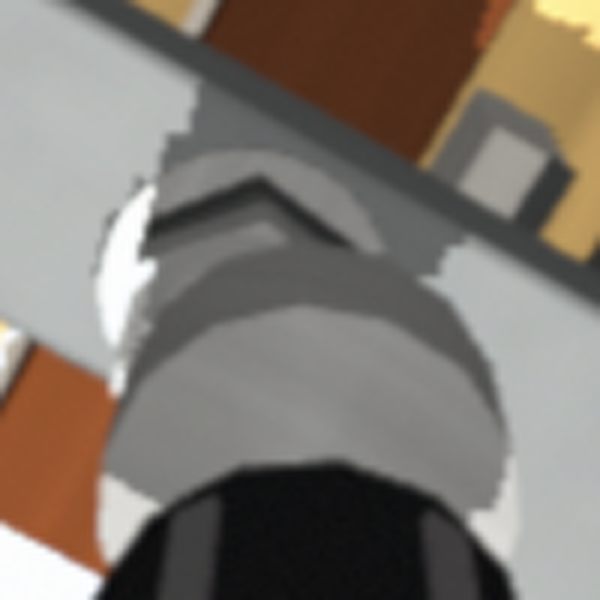

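```bash
python3 -m handwheel '[0,1.3,-5,-5,0,0,0, 0,1.3,-5,-15,0,0,0, 0,1.3,-5,-17,0,0,0, 0,1.3,-5,-17,0,0,0, 0,1.3,-5,-17,0,0,0]'; python3 - <<'E'
from h import *
o=env.get_obs();print(o["clock"],o["tool_pos"],o["joint_velocities"],o["wrist_force"])
C=cam("wrist");im=env.get_image("wrist");cv2.imwrite("pics/w7.png",im[:,:,::-1])
im=env.get_image("scene");cv2.imwrite("pics/s7.png",im[:,:,::-1])
crop("pics/w7.png",(270,180,370,280),6,"pics/w7c.png")
crop("pics/s7.png",(420,180,560,360),4,"pics/s7c.png")
M=Ro.from_quat(o["tcp_rot"]).as_matrix();big=cv2.imread("pics/w7c.png")
def draw(pts,col):
    uv=(proj(C,pts)-[270,180])*6
    cv2.polylines(big,[uv.astype(int)],True,col,1)
a=np.linspace(0,2*np.pi,60)
draw([o["tool_pos"]+M@np.array([.0175*np.cos(t),.0644,.0175*np.sin(t)]) for t in a],(0,255,0))
draw([[.613+.010*np.cos(t),.134+.010*np.sin(t),.109] for t in a],(0,0,255))
draw([[.613+.01386*np.cos(t),.134+.01386*np.sin(t),.096] for t in a],(0,0,255))
q=np.radians(-14.5);R2=np.array([[np.cos(q),-np.sin(q)],[np.sin(q),np.cos(q)]])
draw([np.r_[R2@v+[.613,.134],.08] for v in np.array([[-18,-73],[18,-73],[18,73],[-18,73]])/1e3],(255,0,0))
cv2.imwrite("pics/w7d.png",big)
E
```

```text
clock: 6.67
tool_pos: [0.613, 0.1335, 0.1781]
tcp_rot: [0.427, 0.564, -0.562, -0.429]
wrist_force: [0.1, -0.9, -1.2]
gripper_width: 0.363
6.6667 [0.613  0.1335 0.1781] [-0.0073 -0.0094 -0.0052 -0.0126 -0.0005  0.0025  0.0012] [ 0.1481 -0.9165 -1.152 ]
```

View pics/w7d.png

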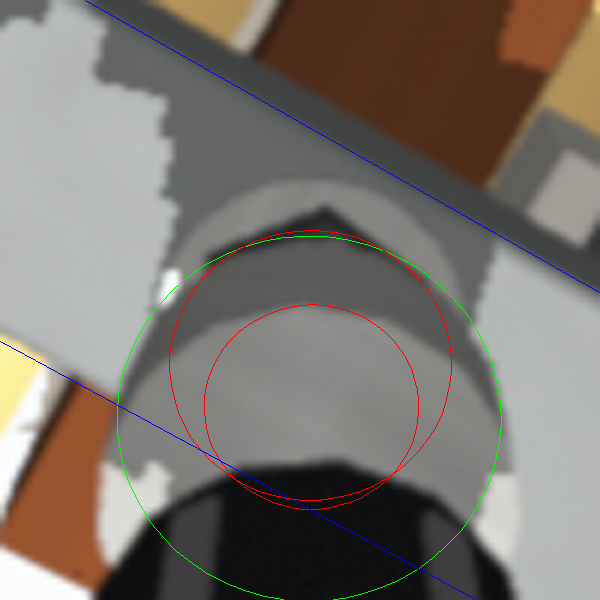

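View pics/s7c.png

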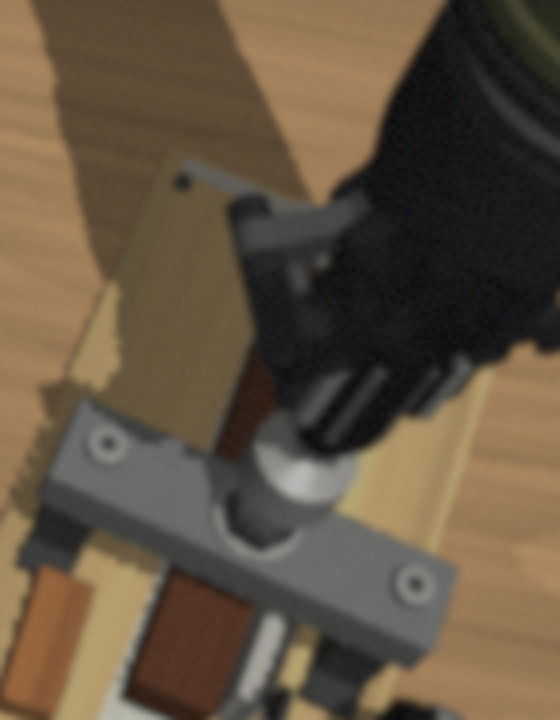

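```bash
python3 -m handwheel '[0,0,0.5,-3,0,0,0, 0,0,0.5,-6,0,0,0, 0,0,0.5,-8,0,0,0, 0,0,0.5,-8,0,0,0]'
```

```text
clock: 7.1
tool_pos: [0.6129, 0.1344, 0.17]
tcp_rot: [0.427, 0.564, -0.562, -0.429]
wrist_force: [-0.0, -0.6, -2.1]
gripper_width: 0.363
```

```bash
python3 -m handwheel '[0,0,0,-1,0,0,0, 0,0,0,-2,0,0,0, 0,0,0,-2,0,0,0]'
```

```text
clock: 7.35
tool_pos: [0.6129, 0.1341, 0.1678]
tcp_rot: [0.427, 0.564, -0.562, -0.429]
wrist_force: [0.2, -0.3, -2.1]
gripper_width: 0.362
```

```bash
python3 -m handwheel '[0,0,0,-1,0,0,0, 0,0,0,-2,0,0,0, 0,0,0,-2,0,0,0]'
```

```text
clock: 7.6
tool_pos: [0.6128, 0.134, 0.1656]
tcp_rot: [0.427, 0.563, -0.562, -0.429]
wrist_force: [0.6, -0.5, -2.8]
gripper_width: 0.367
```

```bash
python3 -m handwheel '[0,0,0,-1,0,0,0, 0,0,0,-2,0,0,0, 0,0,0,-2,0,0,0]'; python3 - <<'E'
from h import *
o=env.get_obs();print(o["clock"],o["tool_pos"],o["wrist_force"],o["moment"])
C=cam("wrist");im=env.get_image("wrist");cv2.imwrite("pics/w8.png",im[:,:,::-1])
im=env.get_image("scene");cv2.imwrite("pics/s8.png",im[:,:,::-1])
crop("pics/w8.png",(270,180,370,280),6,"pics/w8c.png")
crop("pics/s8.png",(420,180,560,360),4,"pics/s8c.png")
E
```

```text
clock: 7.85
tool_pos: [0.6128, 0.134, 0.1633]
tcp_rot: [0.427, 0.563, -0.562, -0.429]
wrist_force: [0.8, -0.9, -3.3]
gripper_width: 0.363
7.85 [0.6128 0.134  0.1633] [ 0.7688 -0.9246 -3.254 ] [-0.1885 -0.0818 -0.0071]
```

View pics/s8c.png

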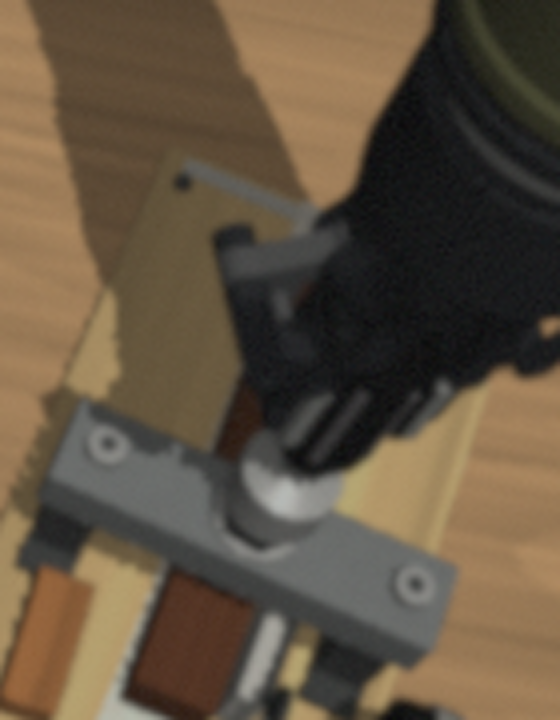

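View pics/w8.png

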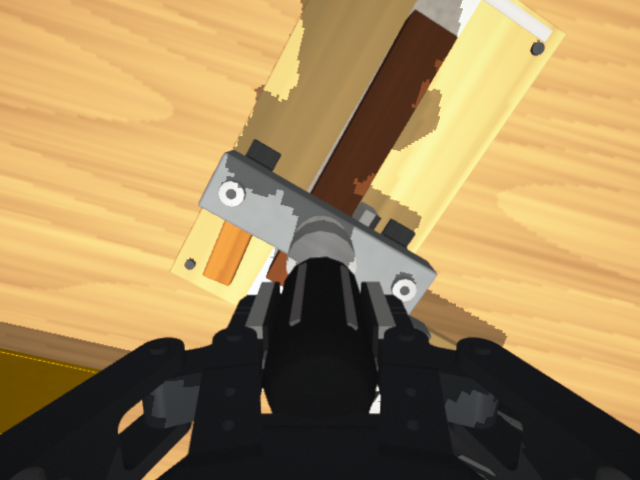

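```bash
python3 -m handwheel '[0,0,0,-0.6,0,0,0, 0,0,0,-1,0,0,0, 0,0,0,-1,0,0,0]'; python3 -m handwheel '[0,0,0,-0.6,0,0,0, 0,0,0,-1,0,0,0, 0,0,0,-1,0,0,0]'
```

```text
clock: 8.2
tool_pos: [0.6129, 0.1341, 0.1628]
tcp_rot: [0.427, 0.564, -0.562, -0.429]
wrist_force: [-1.3, -0.8, -0.3]
gripper_width: 0.362
clock: 8.45
tool_pos: [0.6131, 0.1341, 0.1627]
tcp_rot: [0.428, 0.564, -0.562, -0.429]
wrist_force: [-2.0, -1.5, 5.8]
gripper_width: 0.359
```

```bash
python3 -m handwheel '[0,0,0,0,0,0,-7, 0,0,0,-0.1,0,0,-14, 0,0,0,-0.2,0,0,-21, 0,0,0,-0.3,0,0,-28, 0,0,0,-0.4,0,0,-35]'; python3 -m handwheel '[0,0,0,0,0,0,-7, 0,0,0,-0.1,0,0,-14, 0,0,0,-0.2,0,0,-21, 0,0,0,-0.3,0,0,-28, 0,0,0,-0.4,0,0,-35]';python3 -c "
from h import *
o=env.get_obs();M=Ro.from_quat(o['tcp_rot']).as_matrix();print(o['qpos'][6],np.degrees(np.arctan2(M[1,2],M[0,2])),M[:,1],o['moment'])"
```

```text
clock: 8.87
tool_pos: [0.6127, 0.1338, 0.1625]
tcp_rot: [-0.578, -0.407, 0.405, 0.579]
wrist_force: [-2.2, -1.5, 1.4]
gripper_width: 0.361
clock: 9.28
tool_pos: [0.6123, 0.134, 0.1621]
tcp_rot: [-0.675, -0.212, 0.211, 0.675]
wrist_force: [-1.4, -1.0, 1.1]
gripper_width: 0.367
0.36419985848460124 124.83077526190183 [ 0.0018  0.0006 -1.    ] [-0.2262  0.5575  0.1144]
```

```bash
python3 -m handwheel '[0,0,0,0,0,0,-7, 0,0,0,-0.1,0,0,-14, 0,0,0,-0.2,0,0,-21, 0,0,0,-0.3,0,0,-28, 0,0,0,-0.4,0,0,-35]'; python3 -m handwheel '[0,0.3,0,0,0,0,-7, 0,0.3,0,-0.1,0,0,-14, 0,0.3,0,-0.2,0,0,-21, 0,0.3,0,-0.3,0,0,-28, 0,0.3,0,-0.4,0,0,-35]';python3 -c "
from h import *
o=env.get_obs();M=Ro.from_quat(o['tcp_rot']).as_matrix();print(o['qpos'][6],np.degrees(np.arctan2(M[1,2],M[0,2])),M[:,1],o['moment'])"
```

```text
clock: 9.7
tool_pos: [0.612, 0.1344, 0.1617]
tcp_rot: [0.707, -0.002, 0.003, -0.707]
wrist_force: [-1.2, -0.5, 1.0]
gripper_width: 0.364
clock: 10.12
tool_pos: [0.6121, 0.1348, 0.1614]
tcp_rot: [0.673, -0.217, 0.218, -0.673]
wrist_force: [-1.1, -0.3, -0.0]
gripper_width: 0.361
-0.6622057394101508 54.22564821368447 [ 0.0009 -0.0007 -1.    ] [-0.0789  0.2252  0.1227]
```

```bash
python3 -m handwheel '[1,0,0,0,0,0,0, 1,0,0,0,0,0,0, 1,0,0,0,0,0,0, 1,0,0,0,0,0,0]'; python3 -m handwheel '[1,0,0,41,0,0,0, 1,0,0,80,0,0,7, 1,-10,3,82,0,0,14, 1,-45,12,82,0,0,21, 1,-80,20,70,0,0,28]'; python3 - <<'E'
from h import *
o=env.get_obs();print(o["clock"],o["tool_pos"],o["wrist_force"],o["moment"])
im=env.get_image("scene");cv2.imwrite("pics/s9.png",im[:,:,::-1])
crop("pics/s9.png",(400,160,600,400),2.5,"pics/s9c.png")
E
```

```text
clock: 10.45
tool_pos: [0.6122, 0.1349, 0.1615]
tcp_rot: [-0.673, 0.216, -0.217, 0.673]
wrist_force: [-0.0, 0.8, 0.4]
gripper_width: 0.911
clock: 10.87
tool_pos: [0.5337, 0.1547, 0.2337]
tcp_rot: [-0.705, 0.042, -0.047, 0.706]
wrist_force: [0.2, 0.1, -0.6]
gripper_width: 1.002
10.8667 [0.5337 0.1547 0.2337] [ 0.1701  0.1239 -0.5875] [ 0.1017 -0.0163  0.0098]
```

View pics/s9c.png

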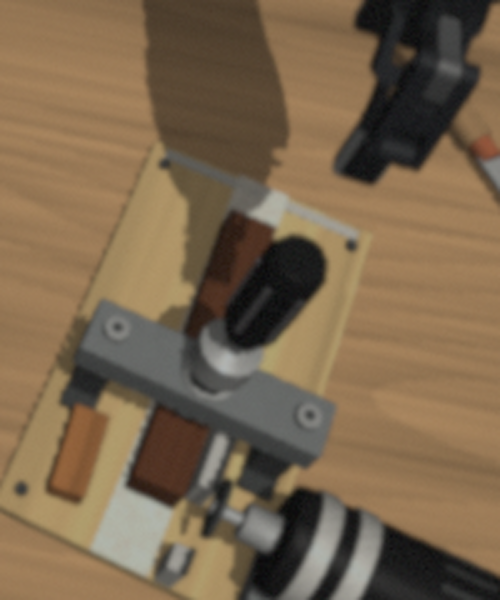

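```bash
python3 -m handwheel '[1,-46,11,-20,0,0,7, 1,-46,11,-60,0,0,14, 1,-46,11,-80,0,0,21, 1,-46,11,-80,0,0,28, 1,-46,11,-80,0,0,35]'; python3 -m handwheel '[1,0,0,0,0,0,7, 1,0,0,0,0,0,14, 1,0,0,0,0,0,21, 1,0,0,0,0,0,28, 1,0,0,0,0,0,35]';python3 -c "
from h import *
o=env.get_obs();M=Ro.from_quat(o['tcp_rot']).as_matrix();print(o['qpos'][6],np.degrees(np.arctan2(M[1,2],M[0,2])),M[:,1],o['tool_pos'])"
```

```text
clock: 11.33
tool_pos: [0.4739, 0.1668, 0.1468]
tcp_rot: [0.686, 0.171, -0.179, -0.684]
wrist_force: [0.6, 0.1, 0.1]
gripper_width: 0.999
clock: 11.75
tool_pos: [0.4743, 0.1667, 0.147]
tcp_rot: [0.602, 0.371, -0.379, -0.597]
wrist_force: [-0.5, -0.2, 1.0]
gripper_width: 0.996
0.6631523473801029 154.05365408041519 [-0.0051 -0.0115 -0.9999] [0.4743 0.1667 0.147 ]
```

```bash
python3 -m handwheel '[1,12,0,-10,0.3,-0.2,6, 1,12,0,-30,0.7,-0.3,11.4, 1,12,0,-40,0.7,-0.3,11.4, 1,12,0,-40,0.7,-0.3,11.4]';python3 - <<'E'
from h import *
o=env.get_obs();M=Ro.from_quat(o['tcp_rot']).as_matrix();print(o['clock'],o['qpos'][6],np.degrees(np.arctan2(M[1,2],M[0,2])),M[:,1],o['tool_pos'])
C=cam("wrist");im=env.get_image("wrist");cv2.imwrite("pics/w10.png",im[:,:,::-1])
print([(np.round(b["box"]),b["p"]) for b in env.boxes_of("block","wrist")])
d=np.array([np.cos(np.radians(-14.5)),np.sin(np.radians(-14.5))])
for x in (-.15,-.13,-.1):
    for y in (-.016,0,.016): print(x,y,proj(C,[.6128+x*d[0]-y*d[1],.134+x*d[1]+y*d[0],.037])[0])
for h in (0,.05,.09): print("axis",proj(C,o["tool_pos"]+M[:,1]*h)[0])
E
```

```text
clock: 12.08
tool_pos: [0.485, 0.1658, 0.1051]
tcp_rot: [-0.56, -0.431, 0.433, 0.56]
wrist_force: [0.0, 0.5, -0.5]
gripper_width: 0.996
12.0833 0.8326927571968523 165.2817721567379 [-0.0027 -0.0009 -1.    ] [0.485  0.1658 0.1051]
[(array([292., 214., 349., 422.]), 0.9)]
-0.15 -0.016 [293.8139 215.9478]
-0.15 0 [323.2508 215.8817]
-0.15 0.016 [352.7037 215.8114]
-0.13 -0.016 [294.5566 250.9302]
-0.13 0 [323.2778 250.8704]
-0.13 0.016 [352.0143 250.8148]
-0.1 -0.016 [295.5906 300.3676]
-0.1 0 [323.318  300.3164]
-0.1 0.016 [351.0596 300.2801]
axis [321.1277 301.3401]
axis [320.9597 258.5652]
axis [320.8736 236.609 ]
```

View pics/w10.png

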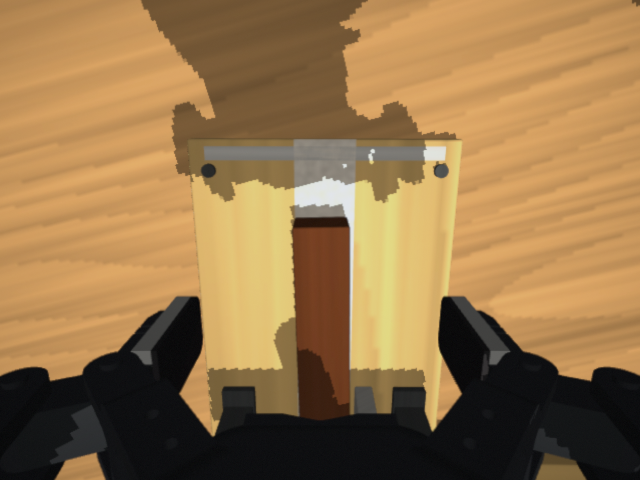

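```bash
python3 -m handwheel '[1,4,-1,-35,0,0,0, 1,4,-1,-70,0,0,0, 1,4,-1,-78,0,0,0, 1,4,-1,-78,0,0,0]'; python3 -m handwheel '[0.5,0,0,-6,0,0,0, 0.5,0,0,-10,0,0,0, 0.5,0,0,-10,0,0,0]'
```

```text
clock: 12.52
tool_pos: [0.4885, 0.1654, 0.0277]
tcp_rot: [-0.56, -0.43, 0.433, 0.56]
wrist_force: [-0.7, 0.6, -0.1]
gripper_width: 0.999
clock: 12.77
tool_pos: [0.489, 0.1657, 0.0184]
tcp_rot: [-0.56, -0.431, 0.433, 0.56]
wrist_force: [0.6, 0.2, 0.9]
gripper_width: 0.601
```

```bash
python3 -m handwheel '[0,0,0,0,0,0,0, 0,0,0,0,0,0,0, 0,0,0,0,0,0,0, 0,0,0,0,0,0,0, 0,0,0,0,0,0,0]' 25; python3 - <<'E'
from h import *
for i in range(3):
    o=env.get_obs();print(o["clock"],o["tool_pos"]*1e3,o["wrist_force"],o["moment"]); env.get_image("top")
E
```

```text
clock: 13.18
tool_pos: [0.4897, 0.166, 0.0196]
tcp_rot: [0.56, 0.431, -0.432, -0.56]
wrist_force: [-0.8, 0.6, 6.2]
gripper_width: 0.369
13.1833 [489.6748 166.0295  19.5551] [-0.7903  0.5866  6.1771] [ 0.0658  0.2109 -0.0252]
13.2333 [489.6385 165.9979  19.5217] [-1.4461  0.8056  7.7295] [-0.0061  0.1808  0.0237]
13.2833 [489.6866 165.9976  19.5635] [-0.8432 -0.1056  7.1865] [0.0467 0.2085 0.0148]
```

```bash
python3 -m handwheel '[0,0,0,0.2,0,0,0, 0,0,0,0.2,0,0,0]'; python3 - <<'E'
from h import *
f=[]
for i in range(4):
    o=env.get_obs();f.append(np.r_[o["wrist_force"],o["moment"]]);  env.get_image("top")
o=env.get_obs();print(o["clock"],o["tool_pos"]*1e3,np.mean(f,0))
E
```

```text
clock: 13.5
tool_pos: [0.4899, 0.1661, 0.0202]
tcp_rot: [0.56, 0.432, -0.432, -0.56]
wrist_force: [0.1, -0.2, -1.5]
gripper_width: 0.367
13.7 [489.683  165.9887  19.7178] [ 0.1236 -0.0469 -1.2247  0.0339  0.0234  0.0338]
```

```bash
python3 -m handwheel '[0,0,0,-0.1,0,0,0]'; python3 -m handwheel '[0,-1.9,0.5,0,0,0,0]'; python3 -m handwheel '[0,-2.9,0.75,0,0,0,0]';python3 -m handwheel '[0,-2.9,0.75,0,0,0,0]';python3 -m handwheel '[0,-2.9,0.75,0,0,0,0]';python3 -m handwheel '[0,-2.9,0.75,0,0,0,0]';python3 -m handwheel '[0,-1.9,0.5,0,0,0,0]'
```

```text
clock: 13.78
tool_pos: [0.4897, 0.166, 0.0195]
tcp_rot: [0.56, 0.431, -0.432, -0.56]
wrist_force: [-0.5, 0.9, 2.7]
gripper_width: 0.368
clock: 13.87
tool_pos: [0.4882, 0.1664, 0.0196]
tcp_rot: [0.56, 0.431, -0.432, -0.56]
wrist_force: [3.0, -0.8, 0.5]
gripper_width: 0.367
clock: 13.95
tool_pos: [0.4856, 0.167, 0.0196]
tcp_rot: [0.56, 0.431, -0.432, -0.56]
wrist_force: [1.3, -0.2, -0.5]
gripper_width: 0.371
clock: 14.03
tool_pos: [0.4826, 0.1679, 0.0196]
tcp_rot: [0.56, 0.431, -0.431, -0.56]
wrist_force: [0.8, -0.7, -0.0]
gripper_width: 0.366
clock: 14.12
tool_pos: [0.4795, 0.1686, 0.0196]
tcp_rot: [0.561, 0.431, -0.431, -0.56]
wrist_force: [1.4, -0.4, -0.1]
gripper_width: 0.366
clock: 14.2
tool_pos: [0.4761, 0.1694, 0.0196]
tcp_rot: [0.561, 0.431, -0.431, -0.56]
wrist_force: [0.2, -0.4, -0.7]
gripper_width: 0.372
clock: 14.28
tool_pos: [0.4736, 0.1701, 0.0196]
tcp_rot: [0.56, 0.431, -0.432, -0.56]
wrist_force: [0.3, -0.2, -1.6]
gripper_width: 0.368
```

```bash
python3 -m handwheel '[1,0,0,0,0,0,0, 1,0,0,0,0,0,0, 1,0,0,0,0,0,0, 1,0,0,35,0,0,0, 1,0,0,76,0,0,0]';  python3 -m handwheel '[1,0,0,41,0,0,0, 1,0,0,80,0,0,0, 1,0,0,120,0,0,0, 1,10,-2,142,0,0,0, 1,45,-11,145,0,0,0]'
```

```text
clock: 14.7
tool_pos: [0.4718, 0.1694, 0.094]
tcp_rot: [-0.56, -0.429, 0.434, 0.561]
wrist_force: [1.1, -0.3, 0.1]
gripper_width: 1.0
clock: 15.12
tool_pos: [0.5155, 0.1614, 0.2451]
tcp_rot: [-0.559, -0.433, 0.433, 0.559]
wrist_force: [1.3, 1.5, -0.1]
gripper_width: 1.002
```

```bash
python3 -m handwheel '[1,41,-11,-2,0,0,0, 1,80,-22,-5,0,0,0, 1,95,-27,-5,0,0,0, 1,95,-27,-5,0,0,0, 1,95,-27,-20,0,0,0]';  python3 - <<'E'
from h import *
o=env.get_obs();M=Ro.from_quat(o['tcp_rot']).as_matrix();print(o['clock'],o['qpos'][6],np.degrees(np.arctan2(M[1,2],M[0,2])),M[:,1],o['tool_pos'],o["joint_velocities"])
E
```

```text
clock: 15.53
tool_pos: [0.6124, 0.134, 0.2267]
tcp_rot: [0.56, 0.434, -0.431, -0.559]
wrist_force: [-0.5, 0.7, 0.3]
gripper_width: 1.001
15.5333 0.997049426642824 165.3932386432739 [ 0.0034  0.0021 -1.    ] [0.6124 0.134  0.2267] [-0.0176  0.1266 -0.0109  0.3577  0.0242 -0.4631 -0.0328]
```

```bash
python3 -m handwheel '[1,0,0.3,-35,0,0,0, 1,0,0.3,-60,0,0,0, 1,0,0.3,-65,0,0,0, 1,0,0.3,-65,0,0,0, 0.7,0,0.3,-65,0,0,0]';  python3 - <<'E'
from h import *
o=env.get_obs();M=Ro.from_quat(o['tcp_rot']).as_matrix();print(o['clock'],M[:,1],o['tool_pos'],o["wrist_force"],o["moment"])
im=env.get_image("wrist");cv2.imwrite("pics/w11.png",im[:,:,::-1])
E
```

```text
clock: 15.95
tool_pos: [0.6126, 0.1346, 0.1627]
tcp_rot: [0.56, 0.434, -0.431, -0.559]
wrist_force: [0.7, -0.3, 0.8]
gripper_width: 0.885
15.95 [ 0.0041  0.0024 -1.    ] [0.6126 0.1346 0.1627] [ 0.6981 -0.3312  0.8495] [-0.0041 -0.035  -0.0284]
```

View pics/w11.png

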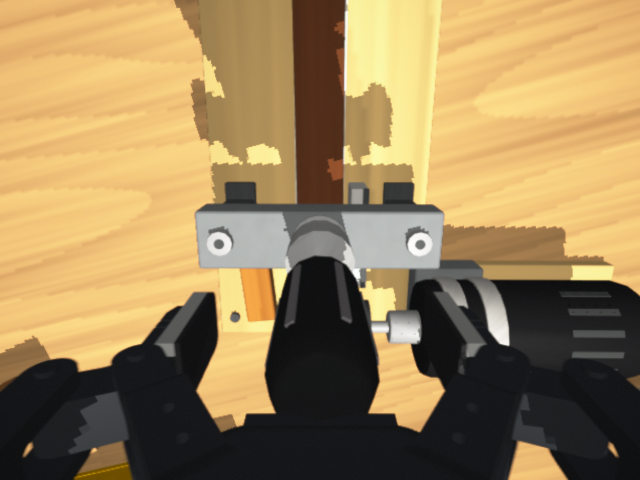

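```bash
python3 -m handwheel '[0,0,0,-0.5,-0.1,0.2,0, 0,0,0,-0.5,-0.1,0.2,0, 0,0,0,-0.5,-0.1,0.2,0, 0,0,0,-0.5,-0.1,0.2,0]' 50; python3 -c "
from h import *
o=env.get_obs();M=Ro.from_quat(o['tcp_rot']).as_matrix();print(o['qpos'][6],np.degrees(np.arctan2(M[1,2],M[0,2])),M[:,1],o['moment'],o['wrist_force'])"
```

```text
clock: 16.33
tool_pos: [0.6138, 0.1347, 0.1644]
tcp_rot: [0.56, 0.434, -0.431, -0.559]
wrist_force: [-0.5, -0.5, 5.8]
gripper_width: 0.366
0.9858205234919633 165.39741448357742 [ 0.0045  0.0012 -1.    ] [-0.2068  0.2074  0.0626] [-0.4798 -0.4984  5.8244]
```

```bash
python3 -m handwheel '[0,0,0,-0.1,0,0,-7, 0,0,0,-0.2,0,0,-14, 0,0,0,-0.3,0,0,-21, 0,0,0,-0.3,0,0,-28, 0,0,0,-0.4,0,0,-35]'; python3 -m handwheel '[0,0,0,0,0,0,-6, 0,0,0,-0.1,0,0,-10.5, 0,0,0,-0.1,0,0,-10.5]';python3 -c "
from h import *
o=env.get_obs();M=Ro.from_quat(o['tcp_rot']).as_matrix();print(o['qpos'][6],np.degrees(np.arctan2(M[1,2],M[0,2])),M[:,1],o['moment'],o['wrist_force'])"
```

```text
clock: 16.75
tool_pos: [0.6136, 0.1342, 0.1641]
tcp_rot: [0.666, 0.243, -0.241, -0.663]
wrist_force: [-1.1, -1.8, -1.3]
gripper_width: 0.357
clock: 17.0
tool_pos: [0.6134, 0.134, 0.164]
tcp_rot: [0.686, 0.18, -0.178, -0.682]
wrist_force: [0.8, -1.4, -3.1]
gripper_width: 0.364
0.3100536187540903 119.36373181324872 [ 0.0033 -0.0036 -1.    ] [-0.1903 -0.0312 -0.0116] [ 0.8408 -1.3584 -3.0525]
```

```bash
python3 -m handwheel '[1,0,0,-0.2,0,0,0, 1,0,0,-0.2,0,0,0, 1,0,0,-0.2,0,0,0, 1,0,0,-0.2,0,0,0, 1,0,0,40,0,0,0]'; python3 -m handwheel '[1,0,0,35,0,0,7, 1,-10,2,42,0,0,14, 1,-50,12,42,0,0,21, 1,-90,22,30,0,0,28, 1,-125,32,0,0,0,35]'; python3 -m handwheel '[1,-30,7,-40,0,0,7, 1,-30,7,-80,0,0,11, 1,-30,7,-90,0,0,11, 1,-30,7,-90,0,0,11]';python3 -c "
from h import *
o=env.get_obs();M=Ro.from_quat(o['tcp_rot']).as_matrix();print(o['qpos'][6],np.degrees(np.arctan2(M[1,2],M[0,2])),M[:,1],o['moment'],o['wrist_force'])"
```

```text
clock: 17.42
tool_pos: [0.6095, 0.1334, 0.1974]
tcp_rot: [0.685, 0.176, -0.183, -0.683]
wrist_force: [0.1, -0.3, -0.9]
gripper_width: 0.994
clock: 17.83
tool_pos: [0.4891, 0.165, 0.2043]
tcp_rot: [0.6, 0.378, -0.38, -0.594]
wrist_force: [1.5, 0.7, -0.6]
gripper_width: 1.001
clock: 18.17
tool_pos: [0.4566, 0.1714, 0.1117]
tcp_rot: [0.56, 0.432, -0.437, -0.555]
wrist_force: [-0.7, -0.3, 0.9]
gripper_width: 0.995
0.8222977539872139 165.92476994783902 [-0.0017 -0.0093 -1.    ] [-0.0404  0.0097  0.0236] [-0.6532 -0.2785  0.9334]
```

```bash
python3 -m handwheel '[1,17,-1.4,-30,0.5,-0.1,0, 1,17,-1.4,-65,0.5,-0.1,-0.4, 1,17,-1.4,-80,0.5,-0.1,-0.4, 0.6,17,-1.4,-80,0.5,-0.1,-0.4]'; python3 -c "
from h import *
o=env.get_obs();M=Ro.from_quat(o['tcp_rot']).as_matrix();print(np.degrees(np.arctan2(M[1,2],M[0,2])),M[:,1],o['tool_pos'],o['joint_velocities'])
im=env.get_image('wrist');cv2.imwrite('pics/w12.png',im[:,:,::-1])"
```

```text
clock: 18.5
tool_pos: [0.4733, 0.1694, 0.0298]
tcp_rot: [-0.559, -0.432, 0.434, 0.559]
wrist_force: [-0.4, 0.4, 0.1]
gripper_width: 0.885
165.48099242982633 [-0.0031 -0.0019 -1.    ] [0.4733 0.1694 0.0298] [-0.0007 -0.0626 -0.009  -0.0295 -0.0099  0.0727  0.0098]
```

View pics/w12.png

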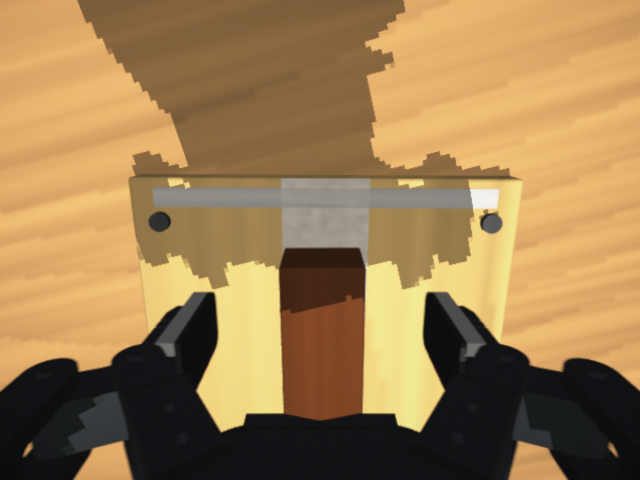

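```bash
python3 -m handwheel '[0.5,0,0.2,-8,0.1,-0.15,0, 0.45,0,0.2,-8,0.1,-0.15,0, 0.4,0,0.2,-8,0.1,-0.15,0, 0,0,0.2,-8,0.1,-0.15,0, 0,0,0.2,-8,0.1,-0.15,0]' 25; python3 -m handwheel '[0,0,0,0,0,0,0]'; python3 -m handwheel '[0,0,0,0,0,0,0]'; python3 - <<'E'
from h import *
f=[]
for i in range(4):
    o=env.get_obs();f.append(np.r_[o["wrist_force"],o["moment"]]);  env.get_image("top")
o=env.get_obs();print(o["clock"],o["tool_pos"]*1e3,np.mean(f,0))
E
```

```text
clock: 18.97
tool_pos: [0.4747, 0.1703, 0.0247]
tcp_rot: [0.56, 0.434, -0.432, -0.559]
wrist_force: [-0.6, 0.2, 6.7]
gripper_width: 0.367
clock: 19.05
tool_pos: [0.4748, 0.1704, 0.0253]
tcp_rot: [0.56, 0.434, -0.431, -0.559]
wrist_force: [-0.7, -0.1, -2.8]
gripper_width: 0.366
clock: 19.13
tool_pos: [0.4748, 0.1703, 0.0257]
tcp_rot: [0.56, 0.434, -0.431, -0.559]
wrist_force: [0.8, 0.6, -2.1]
gripper_width: 0.361
19.3333 [474.7358 170.3223  25.2384] [ 0.3131 -0.0167 -1.7804 -0.0242  0.0918 -0.01  ]
```

```bash
python3 -m handwheel '[0,0,0,-0.3,0,0,0]'; python3 -m handwheel '[0,0,0,0,0,0,0]';python3 -m handwheel '[0,1.9,-0.5,0,0,0,0]'; python3 -m handwheel '[0,2.9,-0.75,0,0,0,0]';python3 -m handwheel '[0,2.9,-0.75,0,0,0,0]';python3 -m handwheel '[0,2.9,-0.75,0,0,0,0]';python3 -m handwheel '[0,2.9,-0.75,0,0,0,0]';python3 -m handwheel '[0,1.9,-0.5,0,0,0,0]'
```

```text
clock: 19.42
tool_pos: [0.4747, 0.1703, 0.0249]
tcp_rot: [0.56, 0.434, -0.432, -0.559]
wrist_force: [0.3, 0.3, -0.6]
gripper_width: 0.37
clock: 19.5
tool_pos: [0.4747, 0.1703, 0.0248]
tcp_rot: [0.56, 0.434, -0.431, -0.559]
wrist_force: [0.3, -0.8, -1.9]
gripper_width: 0.368
clock: 19.58
tool_pos: [0.4762, 0.1699, 0.0247]
tcp_rot: [0.559, 0.434, -0.432, -0.559]
wrist_force: [-0.4, -0.5, -1.4]
gripper_width: 0.37
clock: 19.67
tool_pos: [0.479, 0.1692, 0.0247]
tcp_rot: [0.559, 0.434, -0.432, -0.559]
wrist_force: [-0.5, 0.5, -0.6]
gripper_width: 0.364
clock: 19.75
tool_pos: [0.4822, 0.1685, 0.0247]
tcp_rot: [0.559, 0.434, -0.432, -0.559]
wrist_force: [-0.5, 0.3, -0.5]
gripper_width: 0.37
clock: 19.83
tool_pos: [0.4855, 0.1677, 0.0247]
tcp_rot: [0.559, 0.434, -0.432, -0.559]
wrist_force: [-0.7, 0.3, -1.1]
gripper_width: 0.367
clock: 19.92
tool_pos: [0.4888, 0.1668, 0.0247]
tcp_rot: [0.559, 0.434, -0.432, -0.559]
wrist_force: [0.0, 0.8, -1.3]
gripper_width: 0.368
clock: 20.0
tool_pos: [0.4913, 0.1662, 0.0247]
tcp_rot: [0.559, 0.434, -0.432, -0.559]
wrist_force: [0.4, -0.2, -0.8]
gripper_width: 0.366
```

```bash
python3 -m handwheel '[1,0,0,0,0,0,0, 1,0,0,0,0,0,0, 1,0,0,0,0,0,0, 1,0,0,41,0,0,0, 1,0,0,82,0,0,0]';  python3 -m handwheel '[1,0,0,41,0,0,0, 1,0,0,82,0,0,0, 1,0,0,118,0,0,0, 1,10,-2,135,0,0,0, 1,45,-11,137,0,0,0]'
```

```text
clock: 20.42
tool_pos: [0.4893, 0.1656, 0.1054]
tcp_rot: [-0.558, -0.432, 0.434, 0.559]
wrist_force: [1.6, 0.4, 0.3]
gripper_width: 0.998
clock: 20.83
tool_pos: [0.5326, 0.1578, 0.248]
tcp_rot: [-0.557, -0.436, 0.433, 0.558]
wrist_force: [0.1, 0.3, -0.3]
gripper_width: 1.002
```

```bash
python3 -m handwheel '[1,41,-12,-2,0,0,0, 1,78,-23,-5,0,0,0, 1,78,-23,-10,0,0,0, 1,78,-23,-15,0,0,0, 1,78,-23,-45,0,0,0]';  python3 - <<'E'
from h import *
o=env.get_obs();M=Ro.from_quat(o['tcp_rot']).as_matrix();print(o['clock'],o['qpos'][6],np.degrees(np.arctan2(M[1,2],M[0,2])),M[:,1],o['tool_pos'],o["joint_velocities"])
E
```

```text
clock: 21.25
tool_pos: [0.6126, 0.1356, 0.2062]
tcp_rot: [0.558, 0.438, -0.431, -0.557]
wrist_force: [0.9, 0.7, 0.8]
gripper_width: 1.0
21.25 1.0115831702661933 165.83559498034035 [ 0.0089  0.0053 -0.9999] [0.6126 0.1356 0.2062] [-0.0173  0.3006  0.0015  0.6313  0.0505 -0.9058 -0.0503]
```

```bash
python3 -m handwheel '[1,0.4,-1,-35,-0.3,0.5,0, 1,0.4,-1,-44,-0.3,0.5,0, 0.8,0.4,-1,-44,-0.3,0.5,0, 0.5,0.4,-1,-44,-0.3,0.5,0]' 50;  python3 -m handwheel '[0,0,0,0,0,0,0, 0,0,0,0,0,0,0, 0,0,0,0,0,0,0]' 50; python3 - <<'E'
from h import *
o=env.get_obs();M=Ro.from_quat(o['tcp_rot']).as_matrix();print(o['clock'],o['qpos'][6],np.degrees(np.arctan2(M[1,2],M[0,2])),M[:,1],o['tool_pos'],o["wrist_force"],o["moment"])
E
```

```text
clock: 21.58
tool_pos: [0.6126, 0.1352, 0.1629]
tcp_rot: [-0.558, -0.435, 0.435, 0.558]
wrist_force: [0.6, -0.2, 0.0]
gripper_width: 0.749
clock: 21.83
tool_pos: [0.6133, 0.1351, 0.165]
tcp_rot: [0.558, 0.436, -0.434, -0.557]
wrist_force: [-0.7, -0.9, 5.3]
gripper_width: 0.361
21.8333 1.0051714391402158 165.88558883053207 [ 0.0026  0.0004 -1.    ] [0.6133 0.1351 0.165 ] [-0.6923 -0.8878  5.3085] [-0.0914  0.3527  0.0837]
```

Gripped and tilt-free. Turn 45° clockwise, reading the moment along the way.

```bash
python3 -m handwheel '[0,0,-0.3,-0.6,0,0,-7, 0,0,-0.3,-0.7,0,0,-14]'; python3 -c "
from plant import env;o=env.get_obs();print(o['moment'])";  python3 -m handwheel '[0,0,0,-0.3,0,0,-7, 0,0,0,-0.4,0,0,-14, 0,0,0,-0.5,0,0,-17]'; python3 -c "
from plant import env;o=env.get_obs();print(o['moment'])"; python3 -m handwheel '[0,0,0,-0.3,0,0,-7, 0,0,0,-0.4,0,0,-14]'; python3 -c "
from h import *
o=env.get_obs();M=Ro.from_quat(o['tcp_rot']).as_matrix();print(o['qpos'][6],np.degrees(np.arctan2(M[1,2],M[0,2])),M[:,1],o['moment'],o['wrist_force'])"
```

```text
clock: 22.0
tool_pos: [0.6133, 0.1349, 0.1651]
tcp_rot: [0.608, 0.363, -0.361, -0.607]
wrist_force: [-0.1, 0.2, -1.6]
gripper_width: 0.365
[-0.09964173  0.20434119  0.14117417]
clock: 22.25
tool_pos: [0.6132, 0.1347, 0.165]
tcp_rot: [0.656, 0.267, -0.265, -0.654]
wrist_force: [-0.2, -0.0, -3.9]
gripper_width: 0.363
[-0.14275202 -0.09304304  0.15939581]
clock: 22.42
tool_pos: [0.6132, 0.1346, 0.1648]
tcp_rot: [0.684, 0.184, -0.182, -0.682]
wrist_force: [0.8, -1.1, -5.2]
gripper_width: 0.362
0.33232714516525574 119.95785170795352 [ 0.0036 -0.0017 -1.    ] [-0.17   -0.1714  0.0968] [ 0.8074 -1.1468 -5.1963]
```

```bash
python3 -m handwheel '[1,0,0,-0.2,0,0,0, 1,0,0,-0.2,0,0,0, 1,0,0,-0.2,0,0,0, 1,0,0,-0.2,0,0,0, 1,0,0,40,0,0,0]'; python3 -m handwheel '[1,0,0,35,0,0,7, 1,-10,2,42,0,0,14, 1,-50,12,42,0,0,21, 1,-90,22,30,0,0,28, 1,-114,30,0,0,0,35]'; python3 -m handwheel '[1,-14,4,-40,0.5,0,7, 1,-14,4,-80,0.5,0,11, 1,-14,4,-100,0.5,0,11, 1,-14,4,-100,0.5,0,11]';python3 -c "
from h import *
o=env.get_obs();M=Ro.from_quat(o['tcp_rot']).as_matrix();print(o['qpos'][6],np.degrees(np.arctan2(M[1,2],M[0,2])),M[:,1],o['moment'],o['wrist_force'])"
```

```text
clock: 22.83
tool_pos: [0.6093, 0.1341, 0.1984]
tcp_rot: [0.684, 0.18, -0.187, -0.682]
wrist_force: [-0.5, 0.2, -0.2]
gripper_width: 0.998
clock: 23.25
tool_pos: [0.4947, 0.1653, 0.2019]
tcp_rot: [0.597, 0.383, -0.383, -0.592]
wrist_force: [0.5, 0.1, -1.3]
gripper_width: 1.001
clock: 23.58
tool_pos: [0.4782, 0.1684, 0.0986]
tcp_rot: [-0.553, -0.438, 0.439, 0.556]
wrist_force: [-0.2, -0.5, 0.3]
gripper_width: 1.001
0.8856166164979007 166.7129335806599 [-0.0036  0.0017 -1.    ] [ 0.0154  0.0893 -0.0258] [-0.1749 -0.5224  0.2632]
```

```bash
python3 -m handwheel '[1,13,-2.2,-30,-0.1,-0.2,-1.2, 1,13,-2.2,-60,-0.1,-0.2,-1.2, 1,13,-2.2,-76,-0.1,-0.2,-1.2, 0.6,13,-2.2,-76,-0.1,-0.2,-1.2, 0.5,13,-2.2,-76,-0.1,-0.2,-1.2]'; python3 -c "
from h import *
o=env.get_obs();M=Ro.from_quat(o['tcp_rot']).as_matrix();print(np.degrees(np.arctan2(M[1,2],M[0,2])),M[:,1],o['tool_pos'],o['joint_velocities'])"
```

```text
clock: 24.0
tool_pos: [0.4918, 0.1663, 0.0234]
tcp_rot: [0.559, 0.433, -0.433, -0.559]
wrist_force: [-0.2, -0.7, 0.9]
gripper_width: 0.745
165.52290730016253 [ 0.  0. -1.] [0.4918 0.1663 0.0234] [ 0.     -0.0322 -0.0004 -0.0093 -0.0003  0.0024 -0.0013]
```

```bash
python3 -m handwheel '[0,0,0,-1,0,0,0, 0,0,0,-1,0,0,0, 0,0,0,0,0,0,0, 0,0,0,1,0,0,0]' 25; python3 -m handwheel '[0,0,0,-0.1,0,0,0]'; python3 -m handwheel '[0,0,0,-0.1,0,0,0]'; python3 - <<'E'
from h import *
f=[]
for i in range(4):
    o=env.get_obs();f.append(np.r_[o["wrist_force"],o["moment"]]);  env.get_image("top")
o=env.get_obs();print(o["clock"],o["tool_pos"]*1e3,np.mean(f,0))
E
```

```text
clock: 24.33
tool_pos: [0.4929, 0.1664, 0.0255]
tcp_rot: [0.559, 0.434, -0.432, -0.559]
wrist_force: [2.2, -0.7, -5.9]
gripper_width: 0.368
clock: 24.42
tool_pos: [0.493, 0.1664, 0.0259]
tcp_rot: [0.559, 0.434, -0.432, -0.559]
wrist_force: [-0.7, 1.3, -6.4]
gripper_width: 0.367
clock: 24.5
tool_pos: [0.4929, 0.1664, 0.0259]
tcp_rot: [0.559, 0.434, -0.432, -0.559]
wrist_force: [1.7, 0.0, -7.5]
gripper_width: 0.364
24.7 [492.9125 166.397   25.6084] [ 1.8466  0.1375 -6.6703  0.0493 -0.2208 -0.0034]
```

```bash
python3 -m handwheel '[0,0,0,-0.8,0,0,0]'; python3 -m handwheel '[0,0,0,-0.1,0,0,0]'; python3 - <<'E'
from h import *
f=[]
for i in range(3):
    o=env.get_obs();f.append(np.r_[o["wrist_force"],o["moment"]]);  env.get_image("top")
o=env.get_obs();print(o["clock"],o["tool_pos"]*1e3,np.mean(f,0))
E
```

```text
clock: 24.78
tool_pos: [0.4929, 0.1664, 0.0248]
tcp_rot: [0.559, 0.434, -0.432, -0.559]
wrist_force: [0.2, -0.2, -3.6]
gripper_width: 0.371
clock: 24.87
tool_pos: [0.4928, 0.1665, 0.0247]
tcp_rot: [0.559, 0.434, -0.432, -0.559]
wrist_force: [0.5, 0.1, -2.4]
gripper_width: 0.365
25.0167 [492.831  166.4411  24.7365] [ 0.4256  0.0215 -3.0225 -0.0355 -0.1905 -0.0129]
```

```bash
python3 -m handwheel '[0,0,0,-0.7,0,0,0]'; python3 -m handwheel '[0,0,0,0,0,0,0]'; python3 - <<'E'
from h import *
f=[]
for i in range(3):
    o=env.get_obs();f.append(np.r_[o["wrist_force"],o["moment"]]);  env.get_image("top")
o=env.get_obs();print(o["clock"],o["tool_pos"]*1e3,np.mean(f,0))
E
```

```text
clock: 25.1
tool_pos: [0.4928, 0.1664, 0.0246]
tcp_rot: [0.559, 0.434, -0.432, -0.559]
wrist_force: [-2.9, -1.3, 14.3]
gripper_width: 0.367
clock: 25.18
tool_pos: [0.4928, 0.1664, 0.0249]
tcp_rot: [0.559, 0.434, -0.432, -0.559]
wrist_force: [0.1, 0.3, -3.1]
gripper_width: 0.367
25.3333 [492.8384 166.4678  24.6483] [ 0.5657 -0.1976 -3.0401 -0.0072 -0.1174 -0.0133]
```

```bash
python3 -m handwheel '[0,0,0,-0.15,0,0,0]'; python3 - <<'E'
from h import *
f=[]
for i in range(3):
    o=env.get_obs();f.append(np.r_[o["wrist_force"],o["moment"]]);  env.get_image("top")
o=env.get_obs();print(o["clock"],o["tool_pos"]*1e3,np.mean(f,0))
E
```

```text
clock: 25.42
tool_pos: [0.4928, 0.1665, 0.0247]
tcp_rot: [0.559, 0.434, -0.432, -0.559]
wrist_force: [-0.6, -0.7, 2.3]
gripper_width: 0.363
25.5667 [492.8618 166.4625  24.6421] [-0.1729 -0.9107  1.6741 -0.1072  0.0386  0.0013]
```

```bash
python3 -m handwheel '[0,-1.9,0.5,0,0,0,0]'; python3 -m handwheel '[0,-2.9,0.75,0,0,0,0]';python3 -m handwheel '[0,-2.9,0.75,0,0,0,0]';python3 -m handwheel '[0,-2.9,0.75,0,0,0,0]';python3 -m handwheel '[0,-2.9,0.75,0,0,0,0]'; python3 -c "
from h import *
print(env.get_obs()['moment'])"
```

```text
clock: 25.65
tool_pos: [0.4927, 0.1667, 0.0249]
tcp_rot: [0.56, 0.435, -0.431, -0.558]
wrist_force: [7.9, -2.5, -4.6]
gripper_width: 0.367
clock: 25.73
tool_pos: [0.4923, 0.1671, 0.0251]
tcp_rot: [0.561, 0.436, -0.429, -0.558]
wrist_force: [8.1, -2.9, -5.4]
gripper_width: 0.365
clock: 25.82
tool_pos: [0.492, 0.1673, 0.0253]
tcp_rot: [0.563, 0.437, -0.427, -0.557]
wrist_force: [7.7, -1.8, -5.0]
gripper_width: 0.368
clock: 25.9
tool_pos: [0.492, 0.1675, 0.0255]
tcp_rot: [0.564, 0.437, -0.425, -0.556]
wrist_force: [8.6, -3.7, -6.3]
gripper_width: 0.363
clock: 25.98
tool_pos: [0.492, 0.1675, 0.0257]
tcp_rot: [0.565, 0.438, -0.423, -0.556]
wrist_force: [10.0, -3.2, -7.4]
gripper_width: 0.364
[-0.6808 -1.6724  0.0422]
```

```bash
python3 -c "
from h import *
o=env.get_obs();M=Ro.from_quat(o['tcp_rot']).as_matrix();print(np.degrees(np.arctan2(M[1,2],M[0,2])),M[:,1])
a=M[:,1];print('fix deg',np.degrees([-a[1],a[0]]))"
```

```text
165.0981913539943 [ 0.0248  0.0023 -0.9997]
fix deg [-0.1333  1.4226]
```

```bash
python3 -m handwheel '[0,0,0,-0.6,-0.1,0.7,0, 0,0,0,-1,-0.1,1.4,0, 0,0,0,-1,-0.1,1.4,0]'; python3 - <<'E'
from h import *
f=[]
for i in range(2):
    o=env.get_obs();f.append(np.r_[o["wrist_force"],o["moment"]]);  env.get_image("top")
o=env.get_obs();print(o["clock"],o["tool_pos"]*1e3,np.mean(f,0),Ro.from_quat(o['tcp_rot']).as_matrix()[:,1])
E
```

```text
clock: 26.23
tool_pos: [0.4918, 0.1675, 0.0247]
tcp_rot: [-0.56, -0.431, 0.431, 0.561]
wrist_force: [-1.2, -0.5, 3.1]
gripper_width: 0.364
26.3333 [491.8035 167.5617  24.6993] [-0.547  -0.6167  2.0689 -0.1555 -0.0096 -0.012 ] [-0.0001  0.0007 -1.    ]
```

```bash
python3 -m handwheel '[0,-1.5,0.4,-0.1,0,0,0, 0,-3,0.75,-0.1,0,0,0, 0,-4.5,1.15,-0.1,0,0,0]'; python3 -c "
from h import *
o=env.get_obs();print(o['moment'],Ro.from_quat(o['tcp_rot']).as_matrix()[:,1])"
```

```text
clock: 26.58
tool_pos: [0.4902, 0.1683, 0.025]
tcp_rot: [0.562, 0.432, -0.429, -0.56]
wrist_force: [8.0, -2.6, -4.4]
gripper_width: 0.368
[-0.6057 -1.739  -0.0388] [ 0.0052  0.0014 -1.    ]
```

```bash
python3 -m handwheel '[0,-1.5,0.4,-0.8,0,0.3,0, 0,-3,0.75,-0.9,0,0.3,0, 0,-4.5,1.15,-0.9,0,0.3,0]'; python3 -c "
from h import *
o=env.get_obs();print(o['moment'],Ro.from_quat(o['tcp_rot']).as_matrix()[:,1])"
```

```text
clock: 26.83
tool_pos: [0.4885, 0.1692, 0.0247]
tcp_rot: [0.562, 0.432, -0.428, -0.561]
wrist_force: [7.6, -2.9, -1.8]
gripper_width: 0.367
[-0.6772 -1.7362 -0.0703] [ 0.0052  0.002  -1.    ]
```

```bash
python3 -m handwheel '[0,-2,0.5,-0.7,0,0.3,0, 0,-4,1,-0.8,0,0.3,0, 0,-6,1.5,-0.8,0,0.3,0]'; python3 -c "
from h import *
o=env.get_obs();print(o['moment'],Ro.from_quat(o['tcp_rot']).as_matrix()[:,1])"
```

```text
clock: 27.08
tool_pos: [0.4859, 0.1704, 0.0247]
tcp_rot: [0.562, 0.432, -0.427, -0.561]
wrist_force: [8.0, -1.9, -0.6]
gripper_width: 0.365
[-0.7876 -1.78   -0.0131] [ 0.0062  0.0029 -1.    ]
```

```bash
python3 -m handwheel '[0,0.5,-0.1,0.1,0,0.3,0, 1,0.5,-0.1,0.1,0,0.3,0, 1,0.5,-0.1,0.1,0,0.3,0, 1,0.5,-0.1,0.1,0,0.3,0, 1,0,0,30,0,0,0]';  python3 -m handwheel '[1,0,0,41,0,0,0, 1,0,0,82,0,0,0, 1,0,0,123,0,0,0, 1,0,0,163,0,0,0, 1,15,-4,185,0,0,0]'
```

```text
clock: 27.5
tool_pos: [0.4831, 0.1697, 0.0509]
tcp_rot: [-0.561, -0.43, 0.43, 0.562]
wrist_force: [0.0, 0.7, 0.6]
gripper_width: 0.912
clock: 27.92
tool_pos: [0.4969, 0.1673, 0.2407]
tcp_rot: [-0.56, -0.432, 0.43, 0.561]
wrist_force: [1.0, 0.5, -0.7]
gripper_width: 1.001
```

```bash
python3 -m handwheel '[1,41,-11,0,0,0,0, 1,81,-22,-3,0,0,0, 1,114,-32,-5,0,0,0, 1,114,-32,-10,0,0,0, 1,114,-32,-40,0,0,0]';  python3 - <<'E'
from h import *
o=env.get_obs();M=Ro.from_quat(o['tcp_rot']).as_matrix();a=M[:,1];print(o['clock'],o['qpos'][6],np.degrees(np.arctan2(M[1,2],M[0,2])),'fix',np.degrees([-a[1],a[0]]),o['tool_pos'])
E
```

```text
clock: 28.33
tool_pos: [0.6149, 0.1346, 0.2037]
tcp_rot: [0.562, 0.433, -0.426, -0.561]
wrist_force: [0.7, 1.0, 0.3]
gripper_width: 0.999
28.3333 1.0178635000288134 164.88736116566784 fix [-0.2427  0.5264] [0.6149 0.1346 0.2037]
```

```bash
python3 -m handwheel '[1,-1.5,0,-33,-0.25,0.5,0, 1,-1.5,0,-41,-0.25,0.5,0, 0.8,-1.5,0,-41,-0.25,0.5,0, 0.5,-1.5,0,-41,-0.25,0.5,0]' 50;  python3 -m handwheel '[0,0,0,0,0,0,0, 0,0,0,0,0,0,0, 0,0,0,1.5,0,0,0, 0,0,0,1.5,0,0,0]' 50; python3 - <<'E'
from h import *
o=env.get_obs();M=Ro.from_quat(o['tcp_rot']).as_matrix();print(o['clock'],o['qpos'][6],np.degrees(np.arctan2(M[1,2],M[0,2])),M[:,1],o['tool_pos'],o["wrist_force"],o["moment"])
E
```

```text
clock: 28.67
tool_pos: [0.6133, 0.1349, 0.1631]
tcp_rot: [0.561, 0.43, -0.43, -0.561]
wrist_force: [-0.7, 0.4, -0.1]
gripper_width: 0.748
clock: 29.0
tool_pos: [0.6138, 0.1348, 0.1657]
tcp_rot: [0.562, 0.431, -0.43, -0.561]
wrist_force: [-0.0, -1.0, 1.6]
gripper_width: 0.359
29.0 1.012144844868778 164.91334864937465 [ 0.0018  0.     -1.    ] [0.6138 0.1348 0.1657] [-0.0178 -1.0456  1.5853] [-0.2178 -0.1751  0.0483]
```

```bash
for i in 1; do python3 -m handwheel '[0,0,0,0,0,0,6]'; python3 -c "
from plant import env;print(env.get_obs()['moment'])"; python3 -m handwheel '[0,0,0,0,0,0,5]'; python3 -c "
from plant import env;print(env.get_obs()['moment'])"; python3 -m handwheel '[0,0,0,0,0,0,4]'; python3 -c "
from h import *
o=env.get_obs();M=Ro.from_quat(o['tcp_rot']).as_matrix();print(o['moment'],np.degrees(np.arctan2(M[1,2],M[0,2])))";done
```

```text
clock: 29.08
tool_pos: [0.6138, 0.1348, 0.1661]
tcp_rot: [0.539, 0.459, -0.458, -0.538]
wrist_force: [0.1, -0.7, -1.7]
gripper_width: 0.363
[0.02619293 0.01143182 0.03077126]
clock: 29.17
tool_pos: [0.6138, 0.1349, 0.1667]
tcp_rot: [0.517, 0.483, -0.482, -0.516]
wrist_force: [0.2, -0.3, -3.5]
gripper_width: 0.369
[ 0.02225786 -0.03080562  0.00458047]
clock: 29.25
tool_pos: [0.6137, 0.1349, 0.167]
tcp_rot: [0.499, 0.502, -0.501, -0.498]
wrist_force: [-0.4, -0.4, -3.0]
gripper_width: 0.365
[ 0.0304  0.0184 -0.0372] -179.63387192769926
```

```bash
python3 -m handwheel '[0,0,0,-0.4,0,0,6]'; python3 -c "
from h import *
o=env.get_obs();M=Ro.from_quat(o['tcp_rot']).as_matrix();print(o['moment'],np.degrees(np.arctan2(M[1,2],M[0,2])))"; python3 -m handwheel '[0,0,0,-0.2,0,0,5]'; python3 -c "
from h import *
o=env.get_obs();M=Ro.from_quat(o['tcp_rot']).as_matrix();print(o['moment'],np.degrees(np.arctan2(M[1,2],M[0,2])))"
```

```text
clock: 29.33
tool_pos: [0.6136, 0.1352, 0.1671]
tcp_rot: [0.471, 0.529, -0.527, -0.47]
wrist_force: [-1.2, -0.1, -1.1]
gripper_width: 0.363
[ 0.0249  0.0528 -0.0908] -173.44035897589066
clock: 29.42
tool_pos: [0.6135, 0.1353, 0.1672]
tcp_rot: [0.446, 0.55, -0.548, -0.445]
wrist_force: [-0.5, 0.4, -3.4]
gripper_width: 0.362
[-0.0279 -0.0338 -0.1489] -168.1473096935081
```

```bash
python3 -m handwheel '[0,0,0,-0.2,0,0,7, 0,0,0,-0.2,0,0,13, 0,0,0,-0.2,0,0,13]'; python3 -c "
from h import *
o=env.get_obs();M=Ro.from_quat(o['tcp_rot']).as_matrix();print(o['moment'],np.degrees(np.arctan2(M[1,2],M[0,2])))"; python3 -m handwheel '[0,0,0,-0.8,0,0,0]'
```

```text
clock: 29.67
tool_pos: [0.6134, 0.1354, 0.1673]
tcp_rot: [0.38, 0.598, -0.595, -0.379]
wrist_force: [-0.8, 0.7, -1.7]
gripper_width: 0.364
[0.0724 0.0847 0.0643] -154.8873221961436
clock: 29.75
tool_pos: [0.6134, 0.1354, 0.167]
tcp_rot: [0.381, 0.598, -0.595, -0.38]
wrist_force: [-1.0, 0.2, 1.1]
gripper_width: 0.359
```

```bash
python3 -m handwheel '[1,0,0,-0.2,0,0,0, 1,0,0,-0.2,0,0,0, 1,0,0,-0.2,0,0,0, 1,0,0,-0.2,0,0,0, 1,0,0,40,0,0,0]'; python3 -m handwheel '[1,0,0,35,0,0,-7, 1,-10,2,42,0,0,-14, 1,-50,13,42,0,0,-21, 1,-90,23,30,0,0,-28, 1,-114,30,0,0,0,-35]'; python3 -m handwheel '[1,-14,4,-40,0,0,-4, 1,-14,4,-80,0,0,-4, 1,-14,4,-100,0,0,-4, 1,-14,4,-100,0,0,-4]';python3 -c "
from h import *
o=env.get_obs();M=Ro.from_quat(o['tcp_rot']).as_matrix();a=M[:,1];print(o['qpos'][6],np.degrees(np.arctan2(M[1,2],M[0,2])),'fix',np.degrees([-a[1],a[0]]))
im=env.get_image('scene');cv2.imwrite('pics/s13.png',im[:,:,::-1]);crop('pics/s13.png',(400,160,600,400),2.5,'pics/s13c.png')"
```

```text
clock: 30.17
tool_pos: [0.6098, 0.1341, 0.2004]
tcp_rot: [-0.378, -0.594, 0.598, 0.383]
wrist_force: [0.8, -0.0, -1.1]
gripper_width: 0.999
clock: 30.58
tool_pos: [0.4949, 0.1659, 0.2036]
tcp_rot: [-0.541, -0.454, 0.451, 0.546]
wrist_force: [0.3, 1.2, -0.7]
gripper_width: 1.003
clock: 30.92
tool_pos: [0.4782, 0.1692, 0.1001]
tcp_rot: [-0.556, -0.433, 0.434, 0.562]
wrist_force: [0.7, -1.3, 0.1]
gripper_width: 0.999
0.8606977484374251 165.5694262407231 fix [-0.3397 -0.4048]
```

View pics/s13c.png

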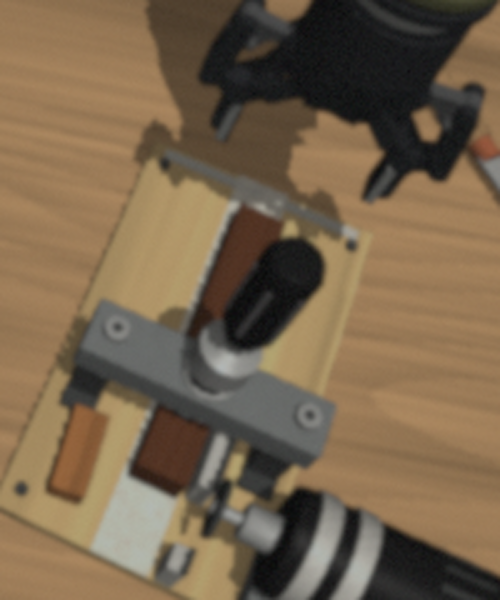

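```bash
python3 -m handwheel '[0.7,8,1,-30,-0.3,-0.4,0, 0.6,8,1,-60,-0.3,-0.4,0, 0.5,8,1,-72,-0.3,-0.4,0, 0.45,8,1,-78,-0.3,-0.4,0, 0.45,8,1,-78,-0.3,-0.4,0]'; python3 -c "
from h import *
o=env.get_obs();M=Ro.from_quat(o['tcp_rot']).as_matrix();a=M[:,1];print(np.degrees(np.arctan2(M[1,2],M[0,2])),'fix',np.degrees([-a[1],a[0]]),o['tool_pos'],o['joint_velocities'])"
```

```text
clock: 31.38
tool_pos: [0.4885, 0.1707, 0.0246]
tcp_rot: [0.559, 0.434, -0.432, -0.559]
wrist_force: [0.3, -0.5, -0.0]
gripper_width: 0.451
165.51768732790478 fix [-0.1029  0.168 ] [0.4885 0.1707 0.0246] [ 0.0015 -0.032  -0.0042 -0.0089 -0.003   0.0216  0.003 ]
```

```bash
python3 -m handwheel '[0.45,-0.2,-0.8,-0.5,-0.1,0.15,0, 0,-0.2,-0.8,-0.5,-0.1,0.15,0, 0,-0.2,-0.8,-0.5,-0.1,0.15,0, 0,-0.2,-0.8,-0.5,-0.1,0.15,0]' 25; python3 - <<'E'
from h import *
f=[]
for i in range(3):
    o=env.get_obs();f.append(np.r_[o["wrist_force"],o["moment"]]);  env.get_image("top")
M=Ro.from_quat(o['tcp_rot']).as_matrix();a=M[:,1]
print(o["clock"],o["tool_pos"]*1e3,np.mean(f,0),'fix',np.degrees([-a[1],a[0]]))
E
```

```text
clock: 31.72
tool_pos: [0.4897, 0.1701, 0.0258]
tcp_rot: [0.56, 0.434, -0.432, -0.559]
wrist_force: [-0.1, -0.4, 7.3]
gripper_width: 0.368
31.8167 [489.6432 170.0673  25.8544] [ 0.8296 -0.7242  7.2414 -0.2272  0.0789 -0.2325] fix [-0.0576  0.2033]
```

```bash
python3 -m handwheel '[0,-1.5,0.4,-1.6,0,0,0, 0,-3.5,0.9,-1.6,0,0,0, 0,-5.5,1.4,-1.6,0,0,0]'; python3 -c "
from h import *
o=env.get_obs();M=Ro.from_quat(o['tcp_rot']).as_matrix();a=M[:,1];print(o['moment'],o['wrist_force'],'fix',np.degrees([-a[1],a[0]]))";  python3 -m handwheel '[0,-2.5,0.6,-1.3,0,0.2,0, 0,-5,1.25,-1.3,0,0.2,0]'; python3 -c "
from h import *
o=env.get_obs();M=Ro.from_quat(o['tcp_rot']).as_matrix();a=M[:,1];print(o['moment'],o['wrist_force'],'fix',np.degrees([-a[1],a[0]]))"
```

```text
clock: 32.12
tool_pos: [0.4873, 0.1712, 0.0259]
tcp_rot: [0.561, 0.435, -0.429, -0.558]
wrist_force: [6.7, -2.1, 2.7]
gripper_width: 0.369
[-0.6697 -1.2274 -0.0402] [ 6.6716 -2.1404  2.7359] fix [-0.1152  0.5592]
clock: 32.28
tool_pos: [0.4852, 0.1722, 0.0259]
tcp_rot: [0.562, 0.436, -0.428, -0.558]
wrist_force: [4.8, -2.1, 2.0]
gripper_width: 0.365
[-0.5984 -1.1769 -0.0283] [ 4.7729 -2.0754  2.0212] fix [-0.1696  0.6703]
```

```bash
python3 -m handwheel '[0,-2.5,0.5,-1.2,0,0.5,0, 0,-5,1,-1.2,0,0.6,0]'; python3 -c "
from h import *
o=env.get_obs();M=Ro.from_quat(o['tcp_rot']).as_matrix();a=M[:,1];print(o['moment'],o['wrist_force'],'fix',np.degrees([-a[1],a[0]]))";  python3 -m handwheel '[0,-2.5,0.5,-1.1,0,0.5,0, 0,-5,1,-1.1,0,0.5,0]'; python3 -c "
from h import *
o=env.get_obs();M=Ro.from_quat(o['tcp_rot']).as_matrix();a=M[:,1];print(o['moment'],o['wrist_force'],'fix',np.degrees([-a[1],a[0]]))"; python3 -m handwheel '[0,-2.5,0.5,-0.9,0,0.5,0, 0,-5,1,-0.9,0,0.5,0]'; python3 -c "
from h import *
o=env.get_obs();M=Ro.from_quat(o['tcp_rot']).as_matrix();a=M[:,1];print(o['moment'],o['wrist_force'],'fix',np.degrees([-a[1],a[0]]))"
```

```text
clock: 32.45
tool_pos: [0.4829, 0.1731, 0.0259]
tcp_rot: [0.56, 0.434, -0.429, -0.56]
wrist_force: [6.0, -1.2, 1.6]
gripper_width: 0.365
[-0.5554 -1.3104 -0.0266] [ 5.9865 -1.2053  1.6366] fix [-0.2257  0.3464]
clock: 32.62
tool_pos: [0.4806, 0.174, 0.0259]
tcp_rot: [-0.559, -0.433, 0.43, 0.561]
wrist_force: [6.2, -2.4, 1.7]
gripper_width: 0.37
[-0.6064 -1.2909  0.0477] [ 6.1732 -2.4117  1.7292] fix [-0.2816  0.109 ]
clock: 32.78
tool_pos: [0.478, 0.175, 0.0259]
tcp_rot: [-0.558, -0.431, 0.431, 0.563]
wrist_force: [6.0, -1.4, 1.3]
gripper_width: 0.368
[-0.6053 -1.3789  0.0027] [ 6.0391 -1.3867  1.3252] fix [-0.3388 -0.1639]
```

```bash
python3 -m handwheel '[0,0.3,0,0,-0.3,-0.1,0, 0,0.3,0,0,-0.3,-0.1,0, 1,0.3,0,0,-0.3,-0.1,0, 1,0.3,0,0,-0.3,-0.1,0, 1,0.3,0,0,-0.3,-0.1,0]';  python3 -m handwheel '[1,0,0,20,0,0,0, 1,0,0,60,0,0,0, 1,0,0,100,0,0,0, 1,0,0,140,0,0,0, 0,0,0,180,0,0,0]'; python3 - <<'E'
from h import *
im=env.get_image("scene");cv2.imwrite("pics/s14.png",im[:,:,::-1])
crop("pics/s14.png",(400,160,600,400),2.5,"pics/s14c.png")
E
```

```text
clock: 33.2
tool_pos: [0.4779, 0.1752, 0.0258]
tcp_rot: [-0.56, -0.431, 0.431, 0.561]
wrist_force: [0.3, 0.4, 0.0]
gripper_width: 0.781
clock: 33.62
tool_pos: [0.4771, 0.1751, 0.2077]
tcp_rot: [-0.56, -0.431, 0.432, 0.561]
wrist_force: [1.5, 0.3, -0.5]
gripper_width: 0.882
```

View pics/s14c.png

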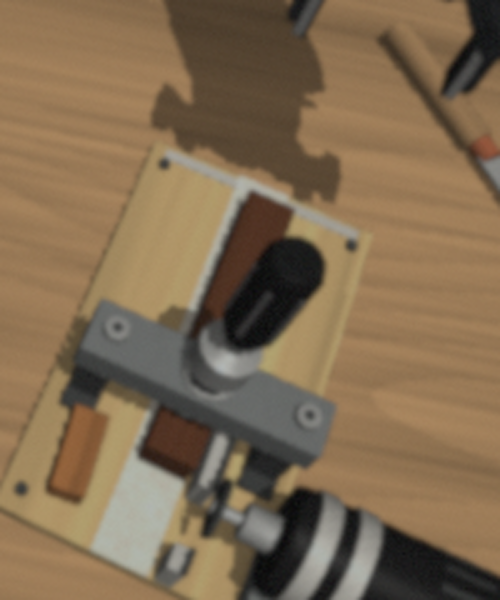

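```bash
python3 -m handwheel '[0,0,0,41,0,0,0, 0,20,-5,50,0,0,0, 0,60,-17,50,0,0,0, 0,100,-28,50,0,0,0, 0,133,-39,50,0,0,0]';  python3 -m handwheel '[0,4,-1,0,0,0,0, 0,4,-1,0,0,0,0, 0,4,-1,0,0,0,0]'; python3 - <<'E'
from h import *
o=env.get_obs();M=Ro.from_quat(o['tcp_rot']).as_matrix();a=M[:,1];print(o['clock'],'fix',np.degrees([-a[1],a[0]]),o['tool_pos'],o['joint_velocities'])
E
```

```text
clock: 34.08
tool_pos: [0.6155, 0.137, 0.266]
tcp_rot: [0.561, 0.435, -0.427, -0.56]
wrist_force: [0.4, 0.1, 0.1]
gripper_width: 0.051
clock: 34.33
tool_pos: [0.6187, 0.1364, 0.2651]
tcp_rot: [0.56, 0.435, -0.428, -0.56]
wrist_force: [-0.7, 0.2, 0.6]
gripper_width: 0.006
34.3333 fix [-0.3081  0.4384] [0.6187 0.1364 0.2651] [-0.0154 -0.0263 -0.0141  0.0214 -0.0036 -0.0003 -0.0018]
```

```bash
python3 -m handwheel '[0,-5.5,-1.4,-15,-0.3,0.4,0, 0,-5.5,-1.4,-30,-0.3,0.4,0, 0,-5.5,-1.4,-38,-0.3,0.4,0, 0,-5.5,-1.4,-38,-0.3,0.4,0]'; python3 -m handwheel '[0,0,0,-1.5,0,0,0, 0,0,0,-3,0,0,0]'; python3 -m handwheel '[0,0,0,-1.5,0,0,0, 0,0,0,-2,0,0,0]'
```

```text
clock: 34.67
tool_pos: [0.611, 0.1358, 0.2257]
tcp_rot: [-0.559, -0.431, 0.433, 0.561]
wrist_force: [-0.7, -0.6, -0.2]
gripper_width: -0.004
clock: 34.83
tool_pos: [0.6106, 0.1365, 0.2234]
tcp_rot: [-0.559, -0.431, 0.433, 0.56]
wrist_force: [-0.5, 0.4, 0.3]
gripper_width: -0.002
clock: 35.0
tool_pos: [0.6107, 0.1368, 0.222]
tcp_rot: [-0.559, -0.432, 0.432, 0.56]
wrist_force: [0.6, -0.3, 0.8]
gripper_width: -0.004
```

```bash
python3 -m handwheel '[0,2,-1.5,-0.7,0,0,0, 0,2,-1.5,-1.2,0,0,0]'; python3 -m handwheel '[0,0,0,-0.7,0,0,0, 0,0,0,-1,0,0,0]';python3 -m handwheel '[0,0,0,-0.7,0,0,0, 0,0,0,-1,0,0,0]'
```

```text
clock: 35.17
tool_pos: [0.6133, 0.135, 0.2211]
tcp_rot: [-0.559, -0.432, 0.432, 0.56]
wrist_force: [0.5, -0.3, 0.0]
gripper_width: 0.002
clock: 35.33
tool_pos: [0.6134, 0.1348, 0.2201]
tcp_rot: [-0.56, -0.432, 0.432, 0.56]
wrist_force: [-0.8, 1.0, 1.0]
gripper_width: -0.0
clock: 35.5
tool_pos: [0.6134, 0.1347, 0.219]
tcp_rot: [-0.56, -0.432, 0.432, 0.56]
wrist_force: [0.4, -0.0, -0.5]
gripper_width: -0.002
```

```bash
python3 -m handwheel '[0,0,0,-0.7,0,0,0, 0,0,0,-1,0,0,0]'; python3 -m handwheel '[0,0,0,-0.5,0,0,0, 0,0,0,-0.7,0,0,0]'
```

```text
clock: 35.67
tool_pos: [0.6134, 0.1347, 0.2179]
tcp_rot: [-0.56, -0.432, 0.432, 0.56]
wrist_force: [-0.3, 0.3, 0.7]
gripper_width: -0.001
clock: 35.83
tool_pos: [0.6133, 0.1347, 0.217]
tcp_rot: [-0.56, -0.432, 0.432, 0.56]
wrist_force: [0.5, -0.4, -0.0]
gripper_width: -0.001
```

```bash
python3 -m handwheel '[0,0,0,35,0,0,0, 0,0,0,60,0,0,0, 0,-30,20,60,0,0,0, 0,-60,40,60,0,0,0, 0,-90,60,60,0,0,0]'; python3 -m handwheel '[0,-30,30,0,0,0,0, 0,-60,60,0,0,0,0, 0,-80,80,0,0,0,0, 0,-80,80,0,0,0,0, 0,-80,80,0,0,0,0]'; python3 - <<'E'
from h import *
for c in ("scene","top"):
    im=env.get_image(c);cv2.imwrite(f"pics/{c}15.png",im[:,:,::-1])
crop("pics/scene15.png",(400,160,600,400),2.4,"pics/s15c.png")
crop("pics/top15.png",(80,130,260,340),2.8,"pics/t15c.png")
o=env.get_obs();print(o["clock"],o["tool_pos"],o["wrist_force"])
E
```

```text
clock: 36.25
tool_pos: [0.5226, 0.1951, 0.2773]
tcp_rot: [-0.56, -0.432, 0.431, 0.56]
wrist_force: [-0.1, 0.9, 0.6]
gripper_width: 0.001
clock: 36.67
tool_pos: [0.4412, 0.2767, 0.2778]
tcp_rot: [-0.559, -0.433, 0.432, 0.56]
wrist_force: [0.3, -1.3, -0.1]
gripper_width: -0.001
36.7667 [0.4433 0.2743 0.2774] [-0.0699 -0.328   0.5774]
```

View pics/s15c.png

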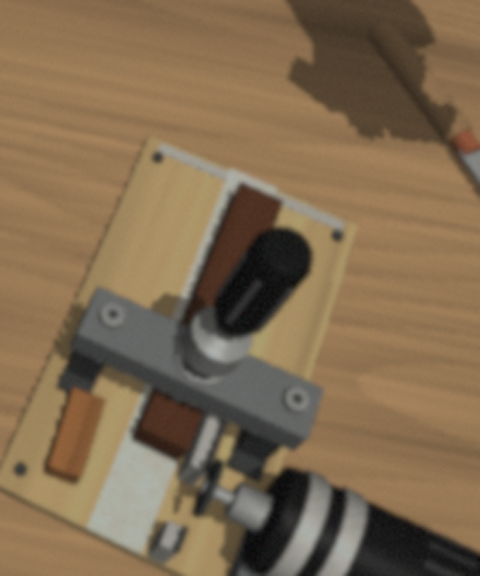

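View pics/t15c.png

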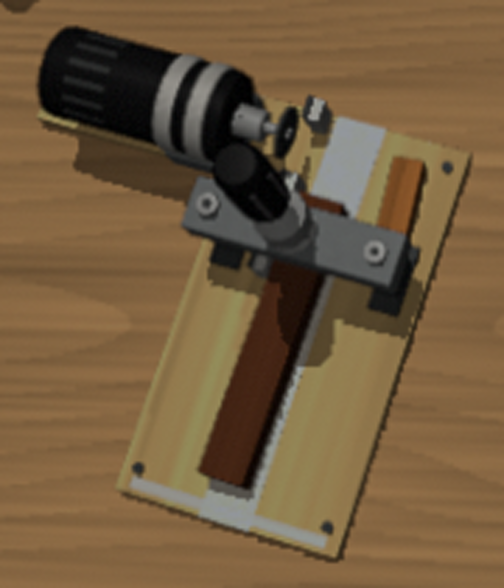

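```bash
python3 -c "
from plant import env; print(env.finish_job())"
```

```text
the job is handed in; nothing more can be done
None
```

I handed the job in at about 37 s. The large driver stands fully down on the screw head, and the block lies under the pad at a drag of about 6 N.

**Turning the screw:** The socket happened to be in line with the flats and went straight down. I turned the screw clockwise in three stages (about 141°, 46° and 46°), feeling the block after each. The first two tests were free, at 0.5 to 1.2 N. The third was too tight at about 8 N, so I turned back about 24° after taking up the play.

**Final drag test:** I drew the block about 12 mm. The pull read 5.1 to 7.0 N, averaging 6.2 N. I was pressing down by about 2 N at the time, so the true drag is probably 5 to 6 N. From the turn angles I estimate the pad bears with about 3 to 5 N, but I did not measure that directly.

**Last checks:** Closed fingers lowered over the driver met nothing down to 217 mm above the bench. A driver resting out of line would have stood at about 225 mm, so it is seated. I expected contact near 218 mm, so the two disagree by about 1 mm. The final pictures show the driver upright and the block under the pad, with the arm clear.

**What was not ideal:**
- **Lift during the third test:** My grip lifted the block by up to 7 N. I estimate this pressed it on the pad with roughly 20 N for a moment, so the "never pinch hard" condition may have been broken briefly. I corrected the grip height before taking the later readings.
- **Block position:** It ended roughly 20 mm nearer the front than it started and turned a degree or two.

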